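# Take the left-hand-threaded blade cap off the clinic's desk fan

### The arm

A 6-joint arm with a two-finger parallel gripper is mounted at the origin on the work surface. World frame = base frame: x ahead of the robot, y to its left, z up, the work surface at z = 0. Lengths are in m, angles in rad, forces in N, time in s.
With the tool pointing down it reaches from about 0.325 to 0.775 m from the base axis. Payload 5.5 kg.
Tool frame: the origin (TCP) lies midway between the tips of the shut fingers; the grasp point (between the pads) lies arm.grip_depth behind it (arm.grip_depth is the distance from the TCP to the grasp point, in m); z points along the fingers, x is the direction in which the jaws open and shut, and the axes are right-handed (so a half turn about z gives the same grasp; the last joint's range is limited). The gripper opens to 85 mm and grips with 20 to 120 N. Pads are 22 mm wide; open, the fingers measure 114 mm over their backs; the gripper's body (76 mm by 85 mm) begins 54 mm behind the grasp point. The pads swing forward as they close: fully open they stand 13 mm farther back than shut.
Start: joints at [-1.3, 0.091, 1.231, -0, 1.82, -0.057], TCP at [0.193, -0.568, 0.206] pointing down, gripper open.
Joint ranges: [-2.87, 2.87], [-0.86, 2.18], [0.17, 2.46], [-1.51, 4.65], [0.06, 2.69], [-2.65, 2.65]. Speed limits (rad/s): [2.57, 2.57, 3.01, 3.14, 3.14, 3.14].

### API

Orientations are given as a rotation vector (axis times angle).
In Python, from workcell import arm gives the robot as it stands. The module is installed in compiled form; this text tells all that it offers.
- The arm moves only by the shell command python3 -m jog 'ROWS'. ROWS is JSON, one flat list of numbers, 5 for each row, row after row: the finger opening in m, from 0 to 0.0854, then the shift along the tool's x, y, z in m, then the turn about the tool's z in degrees. A call has 1 to 10 rows; each row shifts and turns the pose as measured when the row begins, along the tool's axes as they then stand; what a row does not reach is not made up. A row lasts 1/12 s, in which the tool goes at most 41.7 mm and 7.16 degrees, less where a joint would pass 70% of its speed; a pose out of reach is approached as far as the arm can. A call is refused whole if a number of a shift passes 0.0417 or a number of a turn 7.16, either way. A call with a gripper value outside its range is refused whole. The fingers move at their own pace and stop on an object; the grip force is fixed at half the most. Time passes only in rows, so rows that do not move let the fingers close. It gives the time, the measured TCP pose, the force and the opening at its end, in the units of the state.
- arm.get_obs(): the state, without advancing time (a new reading comes with each control period).
- arm.grab_frame(name): name is "scene" or "top" or "wrist"; returns the picture (480x640x3 uint8, red, green, blue); there is no depth.
- arm.camera_params(name): a dict with "intrinsics" (3x3 intrinsics, pixels), "origin" and "attitude" of the camera in the world; the wrist camera has in their place "tool_from_camera" (4x4, takes a point from camera to tool coordinates, whose origin is the TCP and whose axes are the tool frame's). Camera axes: x right, y up, looking along -z (the intrinsics and any distortion apply to the point x, -y, -z); pixel columns grow to the right and rows downward; lengths in m; the calibration is good to about 2 mm. The wrist camera is an equidistant fisheye: a pixel r from the principal point sees the ray r / f radians off the axis. A picture is of the moment at which its call begins: read the wrist's pose just before it. camera_params takes no time and is no camera call.
- arm.hand_in(): hands the job in, once; it reports no verdict.
Trained networks look in the newest picture that a camera, given by its name, has taken for a name from the list of things; names that differ only in an ending like _2 or _b are one class to them, and where a whole thing is asked for, a point or a joint stands for the part that bears it (a point fixed in the world has none). Each returns a list of dicts, best first, with "confidence" (0 to 1); they miss things now and then, are a little off and sometimes report something else, mostly with a low value. They report only what shows in the picture. A call takes as long as a camera call.
- arm.search_frame(camera, name): "extent" ([centre column, centre row, width, height] in pixels, round what is visible of it).
- arm.cut_out(camera, name): "mask" (480x640 bool, what is visible of it) and "extent" ([centre column, centre row, width, height] in pixels, round what is visible of it).
The state is a dict: "clock": time; "joint_pos": joint angles; "joint_velocities": joint speeds; "effort": joint torques, N m; "position": TCP position; "eef_rot": TCP orientation; "contact_force": force on the tool from outside, world axes, zero at the start; "moment": the same for the moment, N m; "opening": opening from 0.0 (shut) to 1.0 (fully open).
Only numpy, scipy, OpenCV 4.12 (cv2) and the standard library are available. Lean on these libraries where they do the work, as an engineer would, in place of code of your own. Each camera call takes 0.05 s, during which the arm holds its last target.

### The job

The desk fan has to be cleaned: its front guard is off and its head is tipped back. Switch it off first: slide the dust cover on its sloping control deck aside, press the button under it right in, and slide the cover fully shut again. Then unscrew the blade cap, which has a left-hand thread and so loosens clockwise, draw it off without forcing it or leaning on the blades, and set it down gently in the steel kidney dish, let go of it, and leave everything else where it stands.

Things in the scene. Friction and masses are not known exactly. Their poses are not given: they have to be found in the camera images.
- fan: White plastic desk air circulator, fixed to the desk. Origin: centre of the underside of its base (225 mm deep, 180 wide); z up, its front (control deck) faces -x, the robot, within 20 degrees. The head is tipped back: its axis leans 35 degrees from vertical towards the front.
- hub_face (a point): Centre of the rotor hub's flat face, where the cap's lower edge sits; z: the fan's axis, out of the fan (up and forward). Hub radius 20 mm; five grey blades to radius 90 mm, their top edges 5 mm or more below this face; duct of inner radius 102 mm, rim 4 mm above this face. The rotor starts at any of a range of angles and the motor holds it: it gives only to over 0.8 N m.
- post_tip (a point): Tip of the threaded plastic post (hidden in the cap) on the fan's axis, 18.5 mm above the hub face; 24 mm over the thread. Left-hand thread, lead 16 mm per turn. Axes as hub_face.
- cap_center (a point): Centre, half-way up, of the loose grey blade cap (30 g): ribbed, round, 40 mm in diameter, 37 mm high, straight-sided for the lower 32 mm; sits on the hub face at the start, this point 18 mm above it; z out of the closed end. Looking down on the closed end, clockwise loosens, counter-clockwise only jams. Grip it round its side from any angle.
- cap_lower_edge (a point): Centre of the cap's open lower edge, axes as cap_center. From its start the cap needs 105 to 155 degrees clockwise to come free, rising 2 to 7 mm on the way, with about 3 mm of axial play; it turns easily and stays where it is left. More clockwise turn does no harm. Then it draws off along the axis, clear of the post after 20 mm.
- cover (a joint): Sliding dust cover on the control deck, m: 0 shut over the button (starts 0 to 6 mm open), 0.060 fully open. Opens sideways along the deck, along -y of cover_tab; stays where it is left; needs about 2 N.
- cover_tab (a point): Centre of the cover's grip tab, a rib 14 mm high, 12 mm thick along the sliding direction (y) and 32 mm long (x). It stands on the cover plate, 50 mm (y) by 56 (x), 4 thick, whose top is 14 mm above the deck. z: the deck's normal, leaning 25 degrees from vertical to the fan's front; x points up the slope. Moves with the cover.
- rim_front (a point): Lowest, foremost point of the duct's rim, which hangs over the deck: an upright hand at the deck fouls it; a hand along the deck's normal passes it (75 mm aside).
- button_top (a point): Centre of the top of the round push button, 26 mm across, 5.5 mm proud of the deck; axes as cover_tab. It lies under the shut cover; with the cover fully open the cover's edge is 35 mm away towards -y. The cover's rails run along y, inner edges 23 mm from this point in x, tops 4 mm above the button's top.
- button (a joint): Push-button travel, m: 0 out, 0.0045 right in; springs back; 1.5 N starts it, about 5 N presses it right in, along -z of button_top.
- dish_floor (a point): Loose stainless kidney dish, 300 g, 220 mm long (x) by 120 wide, wall 38 mm high, 3 thick. This point: inner floor (3 mm above the desk), half-way along and across, where the inside is 97 mm wide. It bends towards -y: its middle line lies 10 mm off at x = 40 mm either way. z up.

How it is judged:
On the way, in this order (a step that is already met when the one before it is completed fails the run):
1. the dust cover has been slid clear of the button (open by more than 40 mm) (value of joint cover above 0.04 m), for 0.1 s.
2. the button is pressed in by more than 3.5 mm while the cover is open (value of joint button above 0.0035 m and value of joint cover above 0.03 m), for 0.05 s.
3. the cover is shut again (within 4 mm) with the cap still on its post (value of joint cover below 0.004 m and distance between cap_center and hub_face below 0.03 m), for 0.2 s.
4. the cap is off the post, more than 60 mm from the hub (distance between cap_center and hub_face above 0.06 m), for 0.1 s.
At the end, for the whole second after the job is handed in: The cap lies at rest on the kidney dish's floor, within its walls (its centre less than 32 mm above the inner floor), any way up; the dish stands flat, within 30 mm of where it was; the dust cover is shut within 4 mm and the button is out (x of cap_center in the frame of dish_floor between -0.095 and 0.095 m and y of cap_center in the frame of dish_floor between -0.065 and 0.055 m and z of cap_center in the frame of dish_floor between 0.005 and 0.032 m and contact force between cap and dish above 0.02 N and linear speed of cap below 0.02 m/s and angle between dish_floor's own z axis and vertical below 0.1 rad and distance of dish_floor from where it was at the start of the episode below 0.03 m and value of joint cover below 0.004 m and value of joint button below 0.001 m); the robot touches nothing.
It fails at once if a bystander (pill jar, spray bottle, screwdriver, tape roll, stapler, mug, ink jar) is shifted by more than 30 mm (distance of any of pills, spray, screwdriver, tape, stapler, mug, ink from where it was at the start of the episode above 0.03 m).
It fails at once if the cap is forced on its thread (more than 80 N between cap and rotor) (contact force between cap and rotor above 80 N).
It fails at once if the robot leans on the blades (more than 20 N) (contact force between any of the fingers, the arm and rotor above 20 N).
It fails at once if the cap is dropped or thrown down (faster than 0.8 m/s within 80 mm of the desk) (linear speed of cap above 0.8 m/s and height (world z) of cap_center below 0.08 m).
It also fails if it takes over 69 s, if anything falls off the work surface, if the arm or the gripper's body presses on something with over 40 N, if the wrist force passes 120 N, or if a joint passes its speed limit or range.

## Working session

There is one attempt and no reset: what is moved stays moved. The work goes in short steps, Python scripts to look and compute and a shell command to move; the robot and the scene stay as the last step left them, time stands still between calls to the robot, and variables do not carry over. Pictures are saved under pics/ and viewed, and the job is handed in when it is done.

```bash
mkdir -p pics; ls; python3 - <<'E'
from workcell import arm
import cv2,numpy as np
o=arm.get_obs();print(o)
print(arm.grip_depth)
for n in ["scene","top","wrist"]:
    print(n,arm.camera_params(n))
    f=arm.grab_frame(n);cv2.imwrite(f"pics/{n}0.png",f[:,:,::-1])
E
```

```text
pics
{'clock': 0.0, 'joint_pos': array([-1.29970565e+00,  9.18964862e-02,  1.23186366e+00,  2.25818176e-05,
        1.81980177e+00, -5.67022185e-02]), 'joint_velocities': array([ 6.80490695e-04,  1.87686497e-03, -8.63300874e-04, -4.95779433e-05,
        4.92345052e-04, -3.95643105e-04]), 'effort': array([-3.51699637e-04, -4.58735240e+01, -4.18016052e+01, -1.96845722e-04,
        1.18254343e-02, -6.20543148e-06]), 'position': array([ 0.1930903 , -0.5677389 ,  0.20454094]), 'eef_rot': array([-2.55311651e+00,  1.82847651e+00,  2.38624005e-03]), 'contact_force': array([ 0.50015186, -0.01097034, -0.4777035 ]), 'moment': array([-0.02600604,  0.02289092, -0.00192803]), 'opening': 1.0048008598372526}
0.0187
scene {'intrinsics': array([[559.23604763,   0.        , 320.00322295],
       [  0.        , 559.23604763, 237.73177419],
       [  0.        ,   0.        ,   1.        ]]), 'origin': array([0.99356203, 0.4153637 , 1.01739907]), 'attitude': array([0.30370909, 0.66535076, 2.20043864])}
top {'intrinsics': array([[555.31006203,   0.        , 324.56567626],
       [  0.        , 555.31006203, 243.411471  ],
       [  0.        ,   0.        ,   1.        ]]), 'origin': array([0.45901474, 0.023995  , 1.33943784]), 'attitude': array([ 0.03050139, -0.05982204, -1.5462187 ])}
wrist {'intrinsics': array([[371.64829954,   0.        , 321.02706278],
       [  0.        , 371.64829954, 246.11049867],
       [  0.        ,   0.        ,   1.        ]]), 'tool_from_camera': array([[ 9.99999191e-01, -2.26580937e-04,  1.25203746e-03,
        -3.44381645e-04],
       [ 1.46366019e-04, -9.56999320e-01, -2.90090125e-01,
        -7.33011726e-02],
       [ 1.26392789e-03,  2.90090074e-01, -9.56998512e-01,
        -1.67319865e-01],
       [ 0.00000000e+00,  0.00000000e+00,  0.00000000e+00,
         1.00000000e+00]])}
```

View pics/scene0.png

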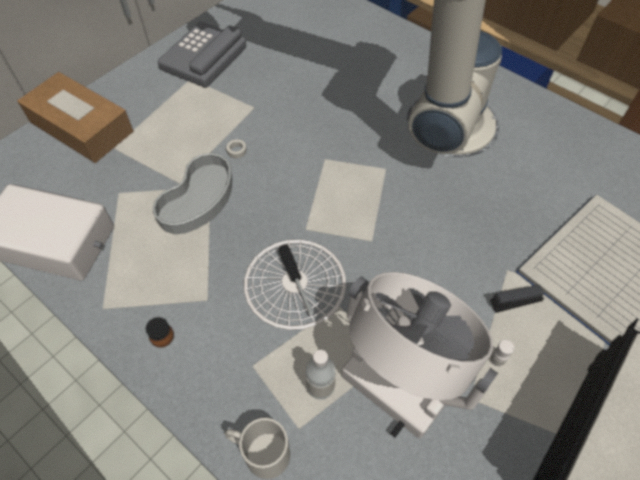

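View pics/top0.png

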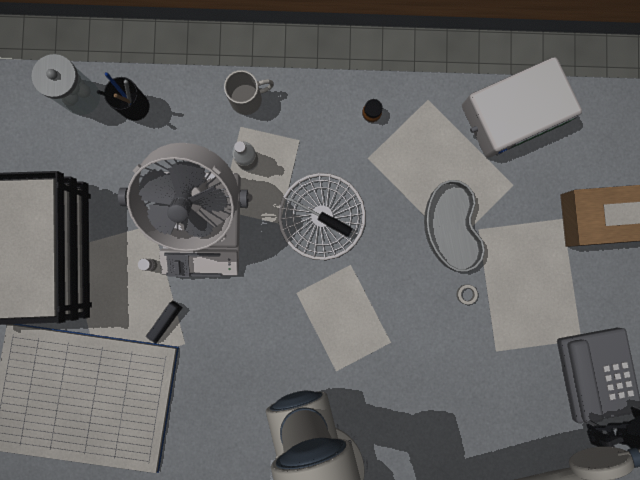

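View pics/wrist0.png

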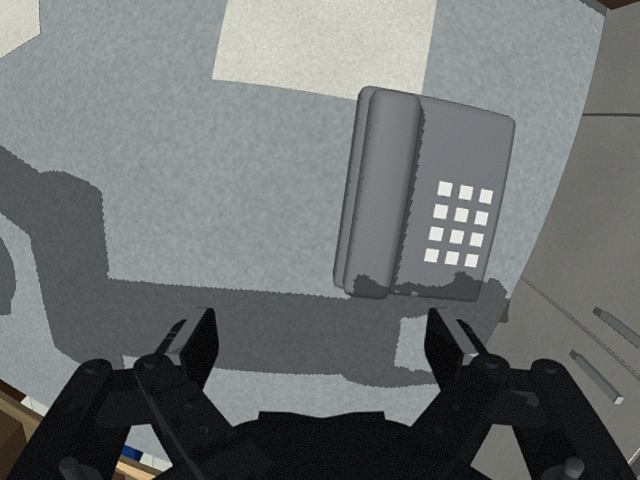

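The top view shows the fan at about (185,215), deck and cover around (200,262), dish at (455,225) and the stapler, pill jar and spray near the fan. Next I run the detectors.

```bash
cat > h.py <<'E'
from workcell import arm
import numpy as np, cv2
from scipy.spatial.transform import Rotation as R
def T_cam(n):
    p=arm.camera_params(n)
    if n=="wrist":
        o=arm.get_obs();T=np.eye(4);T[:3,:3]=R.from_rotvec(o["eef_rot"]).as_matrix();T[:3,3]=o["position"]
        return T@p["tool_from_camera"],p["intrinsics"]
    T=np.eye(4);T[:3,:3]=R.from_rotvec(p["attitude"]).as_matrix();T[:3,3]=p["origin"];return T,p["intrinsics"]
def proj(n,P,T=None):
    t,K=T_cam(n); T=t if T is None else T
    c=(np.atleast_2d(P)-T[:3,3])@T[:3,:3]; c=c*[1,-1,-1]
    if n=="wrist":
        th=np.arctan2(np.hypot(c[:,0],c[:,1]),c[:,2]);ph=np.arctan2(c[:,1],c[:,0])
        return np.c_[K[0,2]+K[0,0]*th*np.cos(ph),K[1,2]+K[1,1]*th*np.sin(ph)]
    return np.c_[K[0,2]+K[0,0]*c[:,0]/c[:,2],K[1,2]+K[1,1]*c[:,1]/c[:,2]]
def ray(n,uv,T=None):
    t,K=T_cam(n); T=t if T is None else T
    u=(uv[0]-K[0,2])/K[0,0];v=(uv[1]-K[1,2])/K[1,1]
    if n=="wrist":
        th=np.hypot(u,v);s=np.sin(th)/max(th,1e-9);d=np.array([u*s,-v*s,-np.cos(th)])
    else: d=np.array([u,-v,-1.])
    d=T[:3,:3]@d;return T[:3,3],d/np.linalg.norm(d)
def onz(n,uv,z,T=None):
    o,d=ray(n,uv,T);return o+d*(z-o[2])/d[2]
def tri(rs):
    A=0;b=0
    for o,d in rs:
        M=np.eye(3)-np.outer(d,d);A=A+M;b=b+M@o
    p=np.linalg.solve(A,b);return p,[np.linalg.norm((np.eye(3)-np.outer(d,d))@(p-o)) for o,d in rs]
E
python3 - <<'E'
from h import *
for n in ["top","scene"]:
    for t in ["fan","hub_face","cap_center","cover","cover_tab","rim_front","button_top","dish_floor","post_tip","stapler","pills"]:
        try:
            r=arm.search_frame(n,t); print(n,t,[(np.round(x["extent"]).astype(int).tolist(),round(x["confidence"],2)) for x in r[:3]])
        except Exception as e: print(n,t,e)
for n in ["top","scene"]:
    f=arm.grab_frame(n)
    a=f[120:300,80:280] if n=="top" else f[250:450,320:520]
    cv2.imwrite(f"pics/{n}z.png",cv2.resize(a,None,fx=3,fy=3,interpolation=cv2.INTER_CUBIC)[:,:,::-1])
E
```

```text
top fan [([186, 207, 138, 133], 0.8)]
top hub_face [([182, 196, 115, 107], 0.82)]
top cap_center [([179, 212, 23, 30], 0.59)]
top cover [([176, 263, 24, 24], 0.94)]
top cover_tab [([178, 266, 24, 20], 0.7)]
top rim_front [([184, 196, 118, 108], 0.59)]
top button_top []
top dish_floor [([456, 225, 61, 90], 0.73)]
top post_tip [([183, 196, 111, 107], 0.9), ([456, 225, 62, 89], 0.27)]
top stapler it knows: button, button_top, cap_center, cap_lower_edge, cover, cover_tab, dish_floor, fan, hub_face, post_tip, rim_front
top pills it knows: button, button_top, cap_center, cap_lower_edge, cover, cover_tab, dish_floor, fan, hub_face, post_tip, rim_front
scene fan [([420, 354, 155, 164], 0.63)]
scene hub_face [([422, 335, 145, 134], 0.72)]
scene cap_center [([434, 307, 31, 31], 0.97)]
scene cover []
scene cover_tab []
scene rim_front [([419, 336, 142, 130], 0.65)]
scene button_top []
scene dish_floor [([193, 196, 82, 80], 0.62)]
scene post_tip [([424, 334, 141, 126], 0.79)]
scene stapler it knows: button, button_top, cap_center, cap_lower_edge, cover, cover_tab, dish_floor, fan, hub_face, post_tip, rim_front
scene pills it knows: button, button_top, cap_center, cap_lower_edge, cover, cover_tab, dish_floor, fan, hub_face, post_tip, rim_front
```

View pics/topz.png

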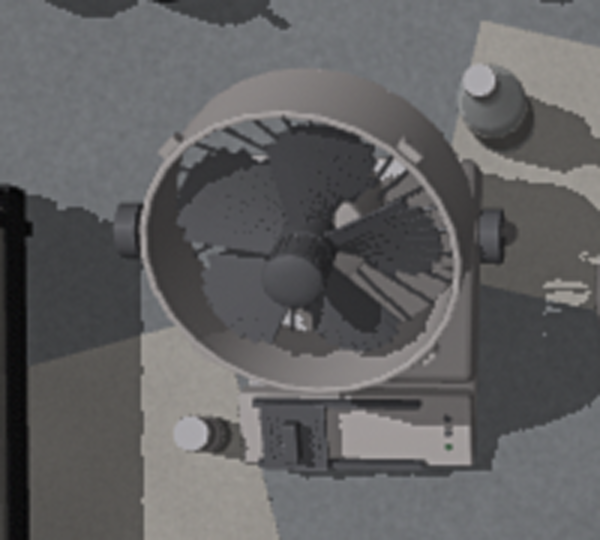

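View pics/scenez.png

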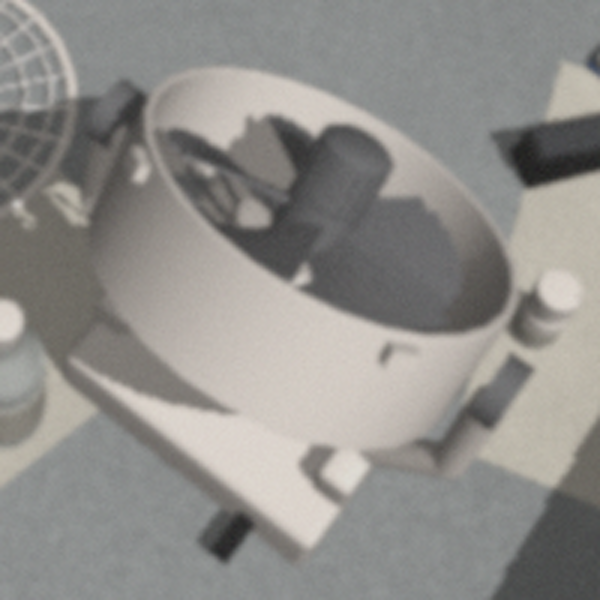

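```bash
cat >> h.py <<'E'
def fan_axes(yaw):
    x=np.array([np.cos(yaw),np.sin(yaw),0]);y=np.array([-np.sin(yaw),np.cos(yaw),0]);z=np.array([0,0,1.])
    ax=np.cos(np.radians(35))*z-np.sin(np.radians(35))*x
    n=np.cos(np.radians(25))*z-np.sin(np.radians(25))*x
    up=np.cross(y,n)
    return x,y,ax,n,up
E
python3 - <<'E'
from h import *
from scipy.optimize import least_squares
top=np.array([[292,281]])/3+[80,120]; sc=np.array([[352,150]])/3+[320,250]
p,e=tri([ray("top",top[0]),ray("scene",sc[0])]);print("cap end",p,e)
# outer rim extremes in top: left, right, top, bottom
rt=np.array([[143,235],[462,250],[290,113],[310,391]])/3+[80,120]
rs=np.array([[150,110],[514,290],[230,68],[440,333]])/3+[320,250]
def circ(h,yaw,r):
    x,y,ax,n,up=fan_axes(yaw);c=h+ax*.004
    e2=np.cross(ax,y);t=np.linspace(0,2*np.pi,361)
    return c+r*(np.cos(t)[:,None]*y+np.sin(t)[:,None]*e2)
def f(q):
    h=q[:3];yaw=q[3];ax=fan_axes(yaw)[2]
    r=[*(proj("top",h+ax*.037)-top)[0],*(proj("scene",h+ax*.037)-sc)[0]]
    for n,pts in (("top",rt),("scene",rs)):
        P=proj(n,circ(h,yaw,q[4]))
        r+=[np.linalg.norm(P-a,axis=1).min() for a in pts]
    return r
s=least_squares(f,[*(p-[-.02,0,.03]),0,.104]);print(s.x,np.degrees(s.x[3]),np.round(s.fun,1))
h=s.x[:3];x,y,ax,n,up=fan_axes(s.x[3]);print("rim front",h+.004*ax-.105*np.cross(y,ax)*1)
tabpx=np.array([291,440])/3+[80,120]
for z in (.06,.08,.1,.12):print(z,onz("top",tabpx,z))
r=arm.cut_out("top","dish_floor");m=r[0]["mask"];ys,xs=np.nonzero(m)
cs,_=cv2.findContours(m.astype(np.uint8),0,1);c=max(cs,key=cv2.contourArea)
P=np.array([onz("top",q,.038) for q in c[:,0]]);print(P.min(0),P.max(0))
rect=cv2.minAreaRect((P[:,:2]*1000).astype(np.float32));print(rect)
E
```

```text
cap end [0.574547  0.2941473 0.2464908] [np.float64(0.00134009038930578), np.float64(0.001340090389305761)]
[0.59359593 0.29389241 0.21944832 0.02355852 0.10435595] 1.349803738766267 [ 0.5  0.6  1.6 -2.2  0.7  1.1  0.5  0.4  1.5  0.6  1.1  1.5]
rim front [0.50531516 0.29181226 0.1624994 ]
0.06 [0.47152816 0.33766033 0.06      ]
0.08 [0.47133255 0.33275716 0.08      ]
0.1 [0.47113695 0.32785398 0.1       ]
0.12 [0.47094134 0.32295081 0.12      ]Traceback (most recent call last):
  File "<stdin>", line 23, in <module>
IndexError: list index out of range
```

```bash
cat > st.py <<'E'
from h import *
def st():
    o=arm.get_obs();M=R.from_rotvec(o["eef_rot"]).as_matrix()
    print("t",round(float(o["clock"]),2),"pos",np.round(o["position"],4),"x",np.round(M[:,0],3),"y",np.round(M[:,1],3),"z",np.round(M[:,2],3),"tilt",round(np.degrees(np.arccos(-M[2,2])),2))
    print("q",np.round(o["joint_pos"],3),"F",np.round(o["contact_force"],1),"op",round(float(o["opening"]),3))
    return o,M
def go(target,yaw=0):
    o,M=st();d=M.T@(np.array(target)-o["position"]);print("delta tool mm",np.round(d*1000,1))
if __name__=="__main__": st()
E
python3 - <<'E'
from st import *
go([.6,0,.4])
for n in ("top","scene"):
    f=arm.grab_frame(n);r=arm.cut_out(n,"dish_floor");print(len(r))
    if not r: continue
    m=r[0]["mask"]
    cs,_=cv2.findContours(m.astype(np.uint8),0,1);c=max(cs,key=cv2.contourArea)
    P=np.array([onz(n,q,.038) for q in c[:,0]]);print(P.min(0),P.max(0))
    print(cv2.minAreaRect((P[:,:2]*1000).astype(np.float32)))
E
```

```text
t 1.2 pos [ 0.1932 -0.5681  0.2057] x [ 0.322 -0.947  0.   ] y [-0.947 -0.322 -0.   ] z [ 0. -0. -1.] tilt 0.0
q [-1.3    0.091  1.231  0.     1.82  -0.057] F [-0.3  0.   0.1] op 0.996
delta tool mm [-406.8 -568.1 -194.3]
0
1
[ 0.4756993  -0.37825893  0.038     ] [ 0.69918044 -0.21874355  0.038     ]
((585.4159545898438, -293.7198791503906), (230.5756072998047, 144.33055114746094), 11.067161560058594)
```

```bash
python3 -m jog '[0.085,-0.022,-0.031,-0.012,0, 0.085,-0.022,-0.031,-0.012,0, 0.085,-0.022,-0.031,-0.012,0, 0.085,-0.022,-0.031,-0.012,0, 0.085,-0.022,-0.031,-0.012,0, 0.085,-0.022,-0.031,-0.012,0, 0.085,-0.022,-0.031,-0.012,0, 0.085,-0.022,-0.031,-0.012,0]'; python3 st.py
```

```text
clock: 2.07
position: [0.3728, -0.3168, 0.2989]
eef_rot: [-2.538, 1.845, 0.015]
contact_force: [0.9, -0.3, -0.1]
opening: 0.994
t 2.07 pos [ 0.3728 -0.3168  0.2989] x [ 0.309 -0.951 -0.01 ] y [-0.951 -0.309  0.002] z [-0.005  0.009 -1.   ] tilt 0.58
q [-0.776 -0.156  1.305  0.003  2.002  0.482] F [ 0.9 -0.3 -0.1] op 0.994
```

```bash
python3 -m jog '[0.085,-0.022,-0.031,-0.012,0, 0.085,-0.022,-0.031,-0.012,0, 0.085,-0.022,-0.031,-0.012,0, 0.085,-0.022,-0.031,-0.012,0, 0.085,-0.022,-0.031,-0.012,0, 0.085,-0.022,-0.031,-0.012,0, 0.085,-0.022,-0.031,-0.012,0, 0.085,-0.022,-0.031,-0.012,0]'; python3 st.py
```

```text
clock: 2.73
position: [0.5591, -0.0605, 0.4029]
eef_rot: [-2.537, 1.845, 0.004]
contact_force: [-0.2, -1.1, 0.9]
opening: 0.996
t 2.73 pos [ 0.5591 -0.0605  0.4029] x [ 0.308 -0.951 -0.005] y [-0.951 -0.308 -0.003] z [ 0.001  0.006 -1.   ] tilt 0.33
q [-0.172  0.132  0.825  0.007  2.185  1.09 ] F [-0.2 -1.1  0.9] op 0.996
```

```bash
python3 -m jog '[0.085,-0.001,-0.037,0,0, 0.085,-0.001,-0.037,0,0, 0.085,-0.001,-0.037,0,0, 0.085,-0.001,-0.037,0,0, 0.085,-0.001,-0.037,0,0, 0.085,-0.001,-0.037,0,0]'; python3 st.py
```

```text
clock: 3.23
position: [0.7323, 0.0219, 0.3714]
eef_rot: [-2.531, 1.825, -0.029]
contact_force: [0.1, -0.9, -0.7]
opening: 0.997
t 3.23 pos [0.7323 0.0219 0.3714] x [ 0.315 -0.949  0.003] y [-0.949 -0.315 -0.028] z [ 0.027  0.006 -1.   ] tilt 1.61
q [-0.02   0.685  0.173  0.009  2.256  1.236] F [ 0.1 -0.9 -0.7] op 0.997
```

```bash
python3 -m jog '[0.085,0.012,-0.038,0,0, 0.085,0.012,-0.038,0,0, 0.085,0.012,-0.038,0,0, 0.085,0.012,-0.038,0,0]'; python3 st.py
```

```text
clock: 3.57
position: [0.81, 0.0274, 0.3047]
eef_rot: [-2.495, 1.79, -0.119]
contact_force: [-0.5, -1.1, 0.1]
opening: 0.997
t 3.57 pos [0.81   0.0274 0.3047] x [ 0.319 -0.947  0.023] y [-0.942 -0.32  -0.1  ] z [ 0.102  0.011 -0.995] tilt 5.91
q [-0.014  0.778  0.171  0.014  2.09   1.238] F [-0.5 -1.1  0.1] op 0.997
```

```bash
python3 -m jog '[0.085,0.008,-0.028,-0.028,0, 0.085,0.008,-0.028,-0.028,0, 0.085,0.008,-0.028,-0.028,0, 0.085,0.008,-0.028,-0.028,0, 0.085,0.008,-0.028,-0.028,0, 0.085,0.008,-0.028,-0.028,0]'; python3 st.py
```

```text
clock: 4.07
position: [0.8107, 0.0289, 0.3873]
eef_rot: [-2.41, 1.73, -0.292]
contact_force: [0.7, 0.4, 0.2]
opening: 0.99
t 4.07 pos [0.8107 0.0289 0.3873] x [ 0.312 -0.948  0.065] y [-0.917 -0.318 -0.242] z [ 0.25   0.016 -0.968] tilt 14.52
q [-0.015  0.682  0.169  0.023  2.038  1.243] F [0.7 0.4 0.2] op 0.99
```

```bash
python3 -m jog '[0.085,0.010,-0.033,-0.023,0, 0.085,0.010,-0.033,-0.023,0, 0.085,0.010,-0.033,-0.023,0, 0.085,0.010,-0.033,-0.023,0, 0.085,0.010,-0.033,-0.023,0, 0.085,0.010,-0.033,-0.023,0]'; python3 st.py
```

```text
clock: 4.57
position: [0.8202, 0.0278, 0.4712]
eef_rot: [-2.296, 1.649, -0.492]
contact_force: [-0.1, 0.5, -0.1]
opening: 0.996
t 4.57 pos [0.8202 0.0278 0.4712] x [ 0.294 -0.949  0.115] y [-0.857 -0.315 -0.409] z [ 0.424  0.021 -0.905] tilt 25.12
q [-0.021  0.593  0.17   0.033  1.941  1.243] F [-0.1  0.5 -0.1] op 0.996
```

```bash
python3 -m jog '[0.085,0.011,-0.035,-0.020,0, 0.085,0.011,-0.035,-0.020,0, 0.085,0.011,-0.035,-0.020,0, 0.085,0.011,-0.035,-0.020,0, 0.085,0.011,-0.035,-0.020,0]'; python3 st.py
```

```text
clock: 4.98
position: [0.8275, 0.0251, 0.5368]
eef_rot: [-2.197, 1.579, -0.642]
contact_force: [0.3, -0.9, -0.5]
opening: 0.993
t 4.98 pos [0.8275 0.0251 0.5368] x [ 0.273 -0.95   0.152] y [-0.787 -0.311 -0.533] z [ 0.553  0.025 -0.833] tilt 33.64
q [-0.029  0.532  0.17   0.043  1.853  1.242] F [ 0.3 -0.9 -0.5] op 0.993
```

```bash
python3 -m jog '[0.085,0.008,-0.025,-0.014,0, 0.085,0,0,0,0]'; python3 st.py
```

```text
clock: 5.15
position: [0.8261, 0.0244, 0.5517]
eef_rot: [-2.178, 1.565, -0.669]
contact_force: [0.7, -0.9, -0.1]
opening: 0.995
t 5.15 pos [0.8261 0.0244 0.5517] x [ 0.268 -0.95   0.159] y [-0.772 -0.311 -0.555] z [ 0.577  0.026 -0.817] tilt 35.26
q [-0.031  0.519  0.169  0.045  1.84   1.241] F [ 0.7 -0.9 -0.1] op 0.995
```

```bash
python3 -c "
from st import *
go([.55,.1,.5])"; python3 -m jog '[0.085,-0.005,0.04,-0.004,0, 0.085,-0.005,0.04,-0.004,0, 0.085,-0.005,0.04,-0.004,0, 0.085,-0.005,0.04,-0.004,-7.1, 0.085,0,0,0,-7.1, 0.085,0,0,0,-7.1, 0.085,0,0,0,-7.1, 0.085,0,0,0,-7.1, 0.085,0,0,0,-7.1, 0.085,0,0,0,-7.1]'; python3 st.py
```

```text
t 5.15 pos [0.8261 0.0244 0.5517] x [ 0.268 -0.95   0.159] y [-0.772 -0.311 -0.555] z [ 0.577  0.026 -0.817] tilt 35.26
q [-0.031  0.519  0.169  0.045  1.84   1.241] F [ 0.7 -0.9 -0.1] op 0.995
delta tool mm [-154.1  218.3 -115. ]
clock: 5.98
position: [0.7209, -0.0004, 0.4649]
eef_rot: [-2.839, 0.537, -0.834]
contact_force: [-0.1, 0.3, -0.7]
opening: 0.997
t 5.98 pos [ 7.209e-01 -4.000e-04  4.649e-01] x [ 0.783 -0.373  0.498] y [-0.298 -0.928 -0.225] z [ 0.545  0.028 -0.838] tilt 33.1
q [-0.086  0.02   0.938  0.075  1.61   0.313] F [-0.1  0.3 -0.7] op 0.997
```

```bash
python3 -m jog '[0.085,0,0,0,-7.1, 0.085,0,0,0,-7.1, 0.085,0,0,0,-7.1, 0.085,0,0,0,-7.1, 0.085,0,0,0,-7.1, 0.085,0,0,0,-7.1, 0.085,0,0,0,-7.1, 0.085,0,0,0,-7.1, 0.085,0,0,0,-7.1, 0.085,0,0,0,-7.1]'; python3 -c "
from st import *
go([.4,.25,.38])"
```

```text
clock: 6.82
position: [0.7209, -0.0005, 0.4589]
eef_rot: [2.561, 1.2, 0.767]
contact_force: [-0.0, 0.1, 0.6]
opening: 0.993
t 6.82 pos [ 7.209e-01 -5.000e-04  4.589e-01] x [0.533 0.763 0.366] y [ 0.653 -0.646  0.395] z [ 0.538  0.028 -0.842] tilt 32.61
q [-0.086  0.022  0.944  0.075  1.61  -0.938] F [-0.   0.1  0.6] op 0.993
delta tool mm [  -8.8 -402.6  -99.1]
```

```bash
python3 -m jog '[0.085,0,0,0,-6.7, 0.085,0,0,0,-6.7, 0.085,0,0,0,-6.7, 0.085,0,0,0,-6.7, 0.085,0,0,0,-6.7, 0.085,0,0,0,-6.7]'; python3 -c "
from st import *
go([.38,.22,.32])"
```

```text
clock: 7.32
position: [0.7211, -0.0006, 0.4554]
eef_rot: [1.866, 1.95, 0.57]
contact_force: [-0.5, -0.1, 0.0]
opening: 0.995
t 7.32 pos [ 7.211e-01 -6.000e-04  4.554e-01] x [-0.045  0.999  0.005] y [0.844 0.035 0.534] z [ 0.534  0.029 -0.845] tilt 32.31
q [-0.086  0.024  0.947  0.075  1.611 -1.676] F [-0.5 -0.1  0. ] op 0.995
delta tool mm [ 235.1 -352.5  -61.3]
```

```bash
python3 -m jog '[0.085,0.022,-0.032,-0.006,0, 0.085,0.022,-0.032,-0.006,0, 0.085,0.022,-0.032,-0.006,0, 0.085,0.022,-0.032,-0.006,0, 0.085,0.022,-0.032,-0.006,0, 0.085,0.022,-0.032,-0.006,0, 0.085,0.022,-0.032,-0.006,0, 0.085,0.022,-0.032,-0.006,0, 0.085,0.022,-0.032,-0.006,0, 0.085,0.010,-0.015,-0.003,0]'; python3 - <<'E'
from st import *
st()
f=arm.grab_frame("wrist");cv2.imwrite("pics/w1.png",f[:,:,::-1])
for t in ["cap_center","cover","cover_tab","hub_face","button_top"]:
    r=arm.search_frame("wrist",t); print(t,[(np.round(x["extent"]).astype(int).tolist(),round(x["confidence"],2)) for x in r[:3]])
E
```

```text
clock: 8.15
position: [0.4173, 0.1944, 0.3242]
eef_rot: [1.878, 1.958, 0.55]
contact_force: [0.4, 0.3, 0.4]
opening: 0.994
t 8.15 pos [0.4173 0.1944 0.3242] x [-0.042  0.999  0.002] y [0.854 0.035 0.519] z [ 0.518  0.024 -0.855] tilt 31.26
q [ 0.568 -0.702  1.748 -0.262  1.609 -1.119] F [0.4 0.3 0.4] op 0.994
cap_center [([412, 314, 36, 47], 0.94), ([437, 126, 43, 49], 0.34)]
cover [([438, 126, 44, 49], 0.63)]
cover_tab [([437, 128, 42, 46], 0.58)]
hub_face [([402, 298, 192, 193], 0.66), ([414, 316, 39, 47], 0.63)]
button_top []
```

View pics/w1.png

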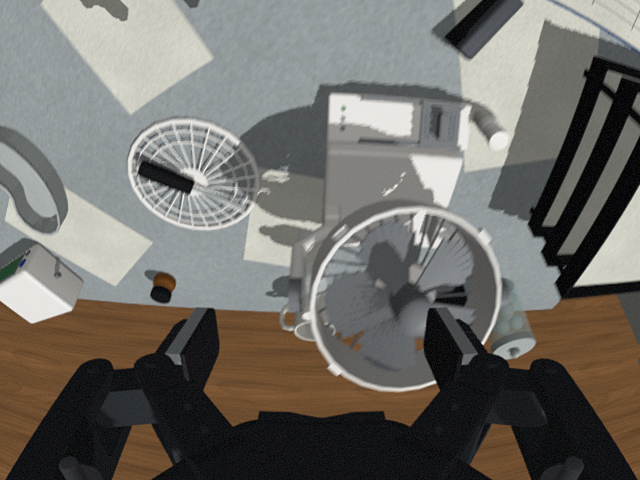

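```bash
python3 - <<'E'
from h import *
f=cv2.imread("pics/w1.png")
cv2.imwrite("pics/w1a.png",cv2.resize(f[80:220,300:520],None,fx=3.6,fy=3.6,interpolation=cv2.INTER_CUBIC))
cv2.imwrite("pics/w1b.png",cv2.resize(f[195:400,290:530],None,fx=2.9,fy=2.9,interpolation=cv2.INTER_CUBIC))
E
```

```text
(no output)
```

View pics/w1a.png

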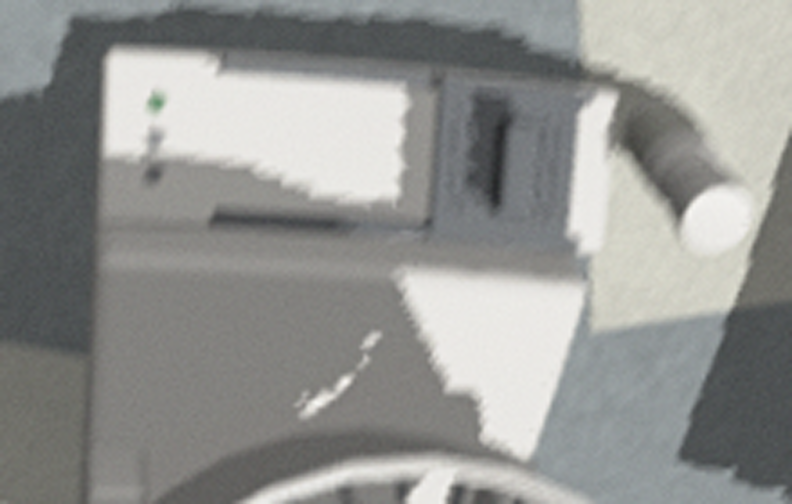

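View pics/w1b.png

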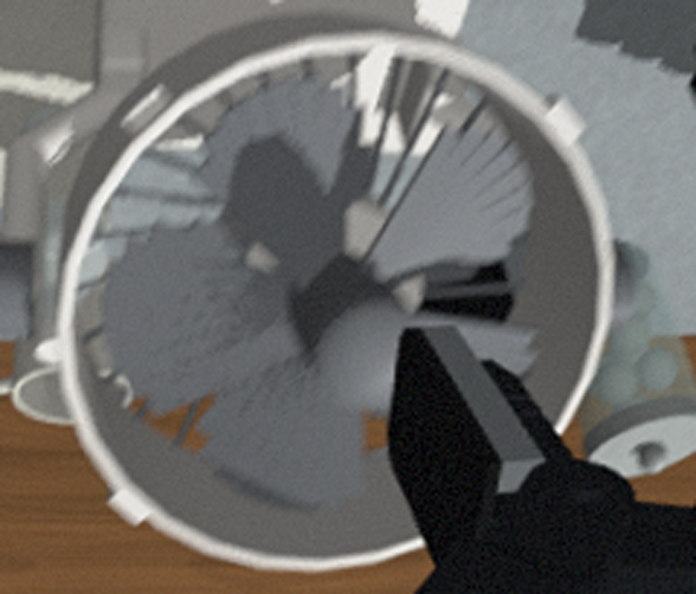

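```bash
cat > fit.py <<'E'
from h import *
from scipy.optimize import least_squares
Tw,_=T_cam("wrist")
np.save("Tw1.npy",Tw)
top=np.array([[292,281]])/3+[80,120]; sc=np.array([[352,150]])/3+[320,250]
rim={"top":np.array([[143,235],[462,250],[290,113],[310,391]])/3+[80,120],
"scene":np.array([[150,110],[514,290],[230,68],[440,333]])/3+[320,250],
"wrist":np.array([[62,310],[612,265],[370,35],[290,570],[130,130],[540,110]])/2.9+[290,195]}
# order: (-y? ) corners: image->(sy,sx)
pl={"top":(np.array([[262,402],[326,402],[326,470],[262,468]])/3+[80,120],[(1,1),(-1,1),(-1,-1),(1,-1)]),
"wrist":(np.array([[440,75],[578,88],[572,252],[432,240]])/3.6+[300,80],[(-1,-1),(1,-1),(1,1),(-1,1)])}
def circ(h,yaw,r):
    x,y,ax,n,up=fan_axes(yaw);c=h+ax*.004
    e2=np.cross(ax,y);t=np.linspace(0,2*np.pi,721)
    return c+r*(np.cos(t)[:,None]*y+np.sin(t)[:,None]*e2)
def f(q):
    h=q[:3];yaw=q[3];x,y,ax,n,up=fan_axes(yaw)
    r=[*(proj("top",h+ax*.037)-top)[0],*(proj("scene",h+ax*.037)-sc)[0]]
    for c,pts in rim.items():
        P=proj(c,circ(h,yaw,q[4]),Tw if c=="wrist" else None)
        r+=[np.linalg.norm(P-a,axis=1).min() for a in pts]
    C=q[5:8]
    for c,(pts,sg) in pl.items():
        W=np.array([C+.025*a*y+.028*b*up for a,b in sg])
        r+=list((proj(c,W,Tw if c=="wrist" else None)-pts).ravel())
    return r
s=least_squares(f,[.5936,.294,.2195,.02,.104,.475,.33,.08],loss="soft_l1");q=s.x
print(np.round(q,4),np.degrees(q[3]));print(np.round(s.fun,1))
x,y,ax,n,up=fan_axes(q[3])
print("cap",q[:3]+.018*ax,"ax",ax,"n",n,"tab",q[5:8]+.007*n,"rimfront",q[:3]+.004*ax-.104*np.cross(y,ax))
print("hub->plate in fan frame",[(q[5:8]-q[:3])@v for v in (x,y,[0,0,1])])
np.save("q.npy",q)
E
python3 fit.py
```

```text
Traceback (most recent call last):
  File "fit.py", line 27, in <module>
    s=least_squares(f,[.5936,.294,.2195,.02,.104,.475,.33,.08],loss="soft_l1");q=s.x
  File "fit.py", line 20, in f
    P=proj(c,circ(h,yaw,q[4]),Tw if c=="wrist" else None)
  File "h.py", line 11, in proj
    t,K=T_cam(n); T=t if T is None else T
        ~~~~~^^^
  File "h.py", line 5, in T_cam
    p=arm.camera_params(n)
ValueError: time passes only in moves, steps and waits
```

```bash
python3 - <<'E'
s=open("h.py").read()
s=s.replace("def T_cam(n):\n    p=arm.camera_params(n)","_c={}\ndef T_cam(n,fresh=True):\n    if n not in _c: _c[n]=arm.camera_params(n)\n    p=_c[n]")
s=s.replace("    if n==\"wrist\":\n        o=arm","    if n==\"wrist\" and not fresh: return None,p[\"intrinsics\"]\n    if n==\"wrist\":\n        o=arm")
s=s.replace("t,K=T_cam(n); T=","t,K=T_cam(n,T is None); T=")
open("h.py","w").write(s)
E
python3 fit.py
```

```text
[0.5938 0.2932 0.2226 0.0398 0.1053 0.4751 0.3387 0.0489] 2.280114793478728
[ 0.7  0.3  1.4 -3.4  0.2  0.3  0.5  0.1  2.8  0.2  0.1  0.5  1.7  1.1
  0.4  1.8  2.7  0.8 -1.8  0.2 -1.2 -0.1  1.2 -0.7  0.9  0.4 -0.2  0.1
  0.9 -0.2 -0.4 -0.6 -0.2  0.6]
cap [0.58350943 0.29281747 0.23729979] ax [-0.57312231 -0.02281974  0.81915204] n [-0.42228366 -0.01681387  0.90630779] tab [0.47210968 0.33855173 0.05527192] rimfront [0.50640878 0.28974759 0.16617972]
hub->plate in fan frame [np.float64(-0.11685806446296339), np.float64(0.050130087566739145), np.float64(-0.17362729569271246)]
```

```bash
python3 - <<'E'
from st import *
q=np.load("q.npy");x,y,ax,n,up=fan_axes(q[3]);go(q[5:8]+.007*n+.08*n)
E
```

```text
t 8.45 pos [0.421  0.1925 0.326 ] x [-0.039  0.999  0.001] y [0.853 0.033 0.52 ] z [ 0.52   0.022 -0.854] tilt 31.35
q [ 0.56  -0.695  1.742 -0.261  1.607 -1.125] F [-0.2  0.1  0.2] op 0.997
delta tool mm [143.7 -83.6 181.4]
```

```bash
python3 -m jog '[0.04,0.028,-0.018,0.005,0, 0.04,0.028,-0.018,0.010,0, 0.04,0.028,-0.016,0.025,0, 0.04,0.028,-0.016,0.025,0, 0.04,0.028,-0.015,0.025,0, 0.04,0,0,0.036,0, 0.04,0,0,0.036,0, 0.04,0,0,0.015,0, 0.04,0,0,0,0]'; python3 - <<'E'
from st import *
q=np.load("q.npy");x,y,ax,n,up=fan_axes(q[3]);go(q[5:8]+.007*n)
T,_=T_cam("wrist");f=arm.grab_frame("wrist");np.save("Tw2.npy",T);cv2.imwrite("pics/w2.png",f[:,:,::-1])
for t in ["cover","cover_tab"]:
    r=arm.search_frame("wrist",t); print(t,[(np.round(x["extent"]).astype(int).tolist(),round(x["confidence"],2)) for x in r[:3]])
print(proj("wrist",q[5:8]+.014*n,T))
E
```

```text
clock: 9.2
position: [0.4517, 0.3315, 0.1292]
eef_rot: [1.899, 1.924, 0.552]
contact_force: [0.2, -0.8, -0.8]
opening: 0.468
t 9.2 pos [0.4517 0.3315 0.1292] x [-0.014  1.     0.005] y [0.85  0.009 0.526] z [ 0.526  0.012 -0.85 ] tilt 31.74
q [ 0.819 -0.408  1.911 -0.406  1.257 -0.713] F [ 0.2 -0.8 -0.8] op 0.468
delta tool mm [  6.3 -21.5  73.7]
cover [([330, 210, 78, 80], 0.72)]
cover_tab [([331, 210, 73, 80], 0.57)]
[[330.26149868 221.41460781]]
```

View pics/w2.png

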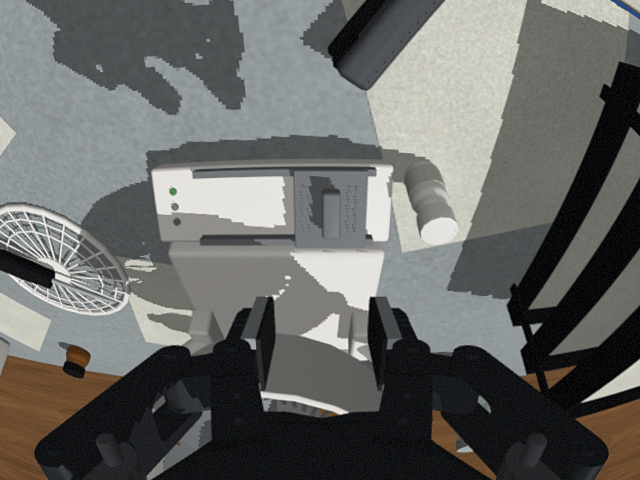

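```bash
python3 - <<'E'
from h import *
f=cv2.imread("pics/w2.png")
cv2.imwrite("pics/w2a.png",cv2.resize(f[150:270,270:430],None,fx=5,fy=5,interpolation=cv2.INTER_CUBIC))
E
```

```text
(no output)
```

View pics/w2a.png

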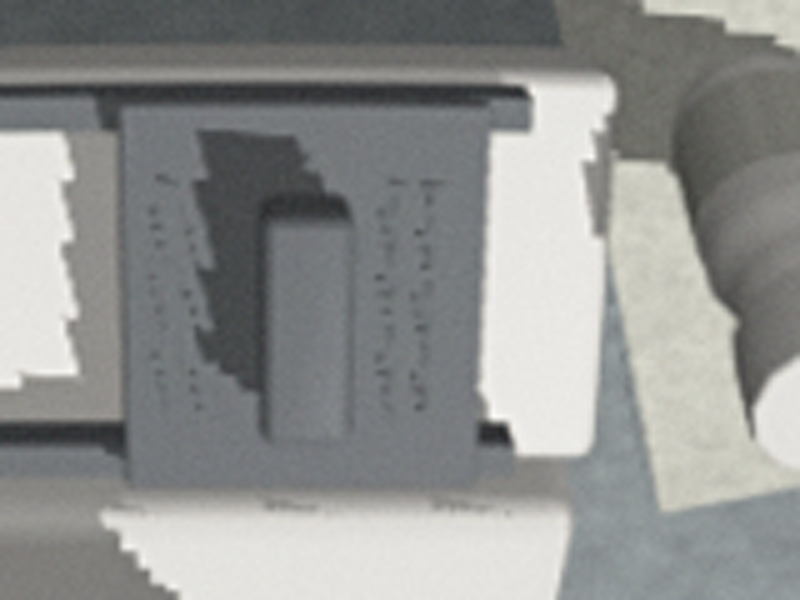

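```bash
python3 - <<'E'
from h import *
from scipy.optimize import least_squares
T2=np.load("Tw2.npy");T1=np.load("Tw1.npy")
obs=[("wrist",T2,np.array([[122,108],[490,108],[478,487],[130,485]])/5+[270,150],[(-1,-1),(1,-1),(1,1),(-1,1)]),
("wrist",T1,np.array([[440,75],[578,88],[572,252],[432,240]])/3.6+[300,80],[(-1,-1),(1,-1),(1,1),(-1,1)]),
("top",None,np.array([[262,402],[326,402],[326,470],[262,468]])/3+[80,120],[(1,1),(-1,1),(-1,-1),(1,-1)])]
tt=np.array([[265,220],[352,220],[352,440],[265,440]])/5+[270,150]
def f(q):
    C=q[:3];x,y,ax,n,up=fan_axes(q[3]);r=[]
    for c,T,p,sg in obs:
        W=np.array([C+.025*a*y+.028*b*up for a,b in sg]);r+=list((proj(c,W,T)-p).ravel())
    W=np.array([C+.014*n+.006*a*y+.016*b*up for a,b in obs[0][3]]);r+=list((proj("wrist",W,T2)-tt).ravel())
    return r
s=least_squares(f,[.475,.339,.049,.03],loss="soft_l1");print(s.x,np.degrees(s.x[3]));print(np.round(s.fun,1))
np.save("plate.npy",s.x)
from st import go
x,y,ax,n,up=fan_axes(s.x[3]);go(s.x[:3]+.007*n)
E
```

```text
[0.47649581 0.33976752 0.0434365  0.01567121] 0.8978944445734236
[-0.1 -0.1  0.3 -0.2 -0.3 -0.3  0.5  0.6 -0.  -1.2  0.4 -0.6 -1.7 -1.6
 -0.9 -1.3 -1.3 -0.6 -0.8 -0.4  1.  -1.   0.8 -0.5 -0.3 -0.2  0.9 -0.2
  0.2  1.4 -0.2  1.5]
t 9.35 pos [0.4517 0.3329 0.135 ] x [-0.015  1.     0.011] y [0.848 0.007 0.531] z [ 0.53   0.017 -0.848] tilt 32.05
q [ 0.822 -0.414  1.906 -0.407  1.26  -0.712] F [-0.3  0.2  0.6] op 0.47
delta tool mm [  5.5 -26.6  83.9]
```

```bash
python3 -m jog '[0.04,0.003,-0.014,0.010,0, 0.04,0.003,-0.013,0.030,0, 0.04,0,0,0.020,0, 0.04,0,0,0.006,0, 0.04,0,0,0,0]'; python3 - <<'E'
from st import *
q=np.load("plate.npy");x,y,ax,n,up=fan_axes(q[3]);go(q[:3]+.007*n)
T,_=T_cam("wrist");f=arm.grab_frame("wrist");np.save("Tw3.npy",T);cv2.imwrite("pics/w3.png",f[:,:,::-1])
print(proj("wrist",q[:3]+.014*n,T))
E
```

```text
clock: 9.77
position: [0.4693, 0.3441, 0.0801]
eef_rot: [1.901, 1.909, 0.595]
contact_force: [-0.5, -0.2, 0.1]
opening: 0.466
t 9.77 pos [0.4693 0.3441 0.0801] x [-0.013  1.     0.028] y [ 0.839 -0.005  0.545] z [ 0.545  0.03  -0.838] tilt 33.05
q [ 0.81  -0.347  1.96  -0.427  1.124 -0.657] F [-0.5 -0.2  0.1] op 0.466
delta tool mm [ -5.3 -12.9  27.6]
[[310.94986061 256.80504923]]
```

View pics/w3.png

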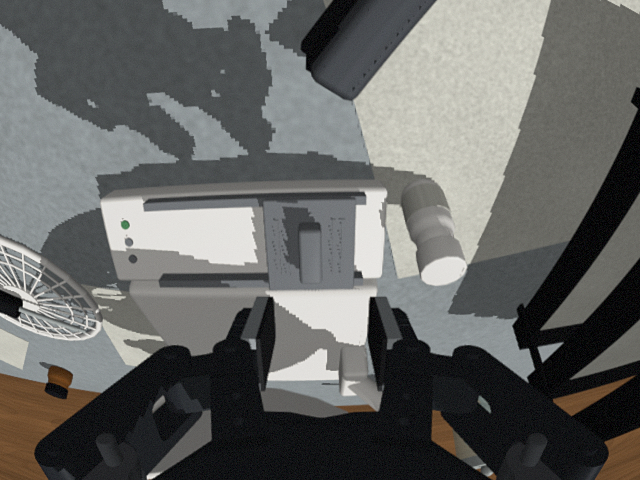

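```bash
python3 -m jog '[0.04,-0.003,-0.012,0.003,0, 0.04,-0.002,-0.002,0.010,0, 0.04,0,-0.001,0.008,0, 0.04,0,-0.001,0.004,0, 0.04,0,0,0,0]'; python3 - <<'E'
from st import *
q=np.load("plate.npy");x,y,ax,n,up=fan_axes(q[3]);go(q[:3]+.007*n)
E
```

```text
clock: 10.23
position: [0.4735, 0.3434, 0.0616]
eef_rot: [1.9, 1.902, 0.617]
contact_force: [-0.3, -0.2, -0.4]
opening: 0.467
t 10.23 pos [0.4735 0.3434 0.0616] x [-0.013  0.999  0.039] y [ 0.832 -0.011  0.555] z [ 0.555  0.04  -0.831] tilt 33.8
q [ 0.803 -0.341  1.993 -0.437  1.069 -0.639] F [-0.3 -0.2 -0.4] op 0.467
delta tool mm [-4.2 -6.5  9.7]
```

```bash
python3 -m jog '[0.04,-0.003,-0.004,0.004,0, 0.04,-0.001,-0.003,0.004,0, 0.04,0,-0.001,0.003,0, 0.04,0,0,0.001,0]'; python3 - <<'E'
from st import *
q=np.load("plate.npy");x,y,ax,n,up=fan_axes(q[3]);go(q[:3]+.007*n)
E
```

```text
clock: 10.57
position: [0.4745, 0.3401, 0.0474]
eef_rot: [1.9, 1.901, 0.62]
contact_force: [0.2, -0.7, -0.1]
opening: 0.466
t 10.57 pos [0.4745 0.3401 0.0474] x [-0.013  0.999  0.041] y [ 0.831 -0.012  0.556] z [ 0.556  0.041 -0.83 ] tilt 33.89
q [ 0.796 -0.336  2.016 -0.442  1.039 -0.631] F [ 0.2 -0.7 -0.1] op 0.466
delta tool mm [-0.3  0.6 -2.5]
```

Positioned around the tab; close on it.

```bash
python3 -m jog '[0.0,0,0,-0.0005,0, 0.0,0,0,-0.0005,0, 0.0,0,0,-0.0005,0, 0.0,0,0,-0.0005,0]'; python3 - <<'E'
from st import *
st()
f=arm.grab_frame("wrist");cv2.imwrite("pics/w4.png",f[:,:,::-1])
E
```

```text
clock: 10.9
position: [0.4732, 0.3398, 0.0485]
eef_rot: [1.9, 1.901, 0.618]
contact_force: [0.8, 0.7, 0.3]
opening: 0.002
t 10.9 pos [0.4732 0.3398 0.0485] x [-0.013  0.999  0.04 ] y [ 0.831 -0.012  0.555] z [ 0.555  0.04  -0.831] tilt 33.84
q [ 0.798 -0.339  2.017 -0.442  1.044 -0.631] F [0.8 0.7 0.3] op 0.002
```

View pics/w4.png

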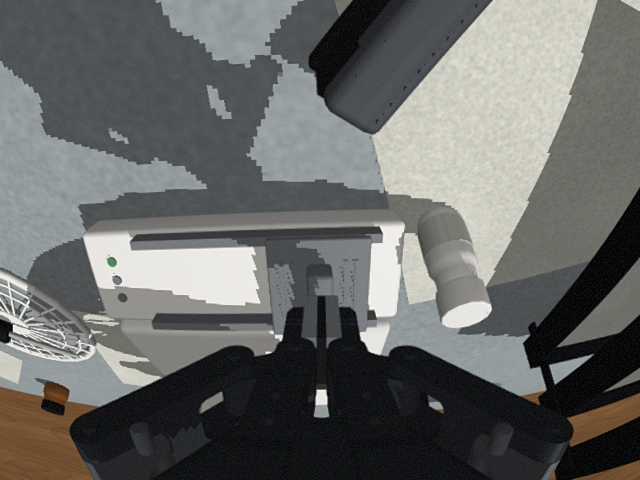

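```bash
python3 - <<'E'
from h import *
q=np.load("plate.npy");x,y,ax,n,up=fan_axes(q[3])
o=arm.get_obs();M=R.from_rotvec(o["eef_rot"]).as_matrix();p=o["position"]
print("TCP px",proj("wrist",[p,p+.011*M[:,1],p-.011*M[:,1]]))
C=q[:3];print("tab top corners px",proj("wrist",[C+.014*n+a*.006*y+b*.016*up for a,b in((-1,-1),(1,-1),(1,1),(-1,1))]))
f=cv2.imread("pics/w4.png")
cv2.imwrite("pics/w4a.png",cv2.resize(f[220:340,240:400],None,fx=5,fy=5,interpolation=cv2.INTER_CUBIC))
E
```

```text
TCP px [[320.64572229 293.05742099]
 [320.67196194 312.85314065]
 [320.61907398 272.27298871]]
tab top corners px [[307.07774101 274.75845424]
 [333.43028271 273.82296643]
 [333.62136561 329.00780396]
 [309.63248899 329.92607936]]
```

View pics/w4a.png

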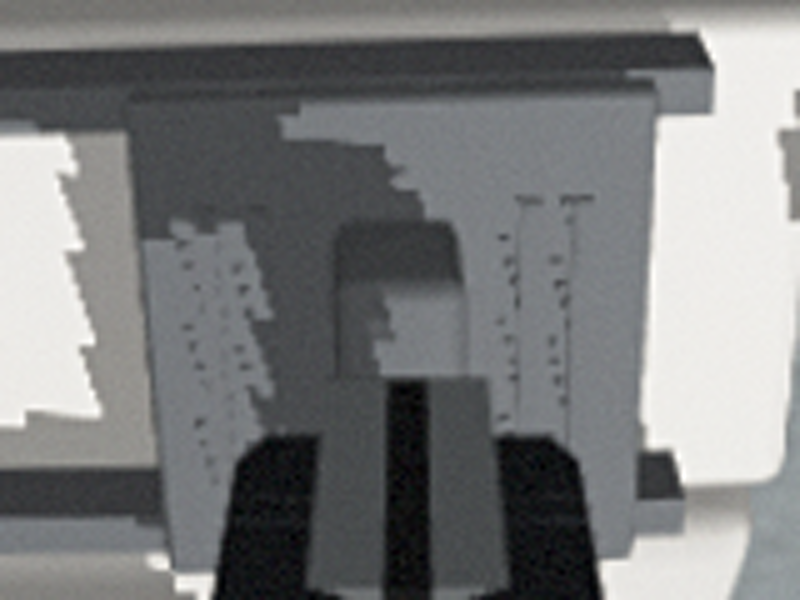

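```bash
for i in 1 2 3; do python3 -m jog '[0.0,0,0,0.002,0, 0.0,0,0,0.001,0]' | egrep 'pos|force'; done
```

```text
position: [0.4751, 0.3404, 0.0469]
contact_force: [-0.7, 0.1, -0.4]
position: [0.477, 0.3407, 0.0444]
contact_force: [0.7, -0.9, -0.3]
position: [0.4789, 0.3408, 0.0415]
contact_force: [0.7, 0.7, 0.0]
```

```bash
for i in 1 2 3 4 ; do python3 -m jog '[0.0,0,-0.0005,0.002,0, 0.0,0,-0.0005,0.001,0]' | egrep 'pos|force'; done;  python3 - <<'E'
from st import *
st()
f=arm.grab_frame("wrist");cv2.imwrite("pics/w5.png",f[:,:,::-1])
cv2.imwrite("pics/w5a.png",cv2.resize(f[220:340,240:400],None,fx=5,fy=5,interpolation=cv2.INTER_CUBIC)[:,:,::-1])
E
```

```text
position: [0.4802, 0.3412, 0.0391]
contact_force: [-7.9, -2.1, 9.9]
position: [0.4803, 0.3414, 0.0391]
contact_force: [-11.3, -5.5, 8.8]
position: [0.4802, 0.3413, 0.0391]
contact_force: [-8.2, -5.0, 6.7]
position: [0.4803, 0.3412, 0.0391]
contact_force: [-8.6, -5.4, 7.5]
t 12.12 pos [0.4803 0.3412 0.0391] x [-0.007  0.999  0.042] y [ 0.831 -0.018  0.556] z [ 0.556  0.039 -0.83 ] tilt 33.87
q [ 0.789 -0.312  2.013 -0.446  1.02  -0.621] F [-8.6 -5.4  7.5] op 0.001
```

View pics/w5a.png

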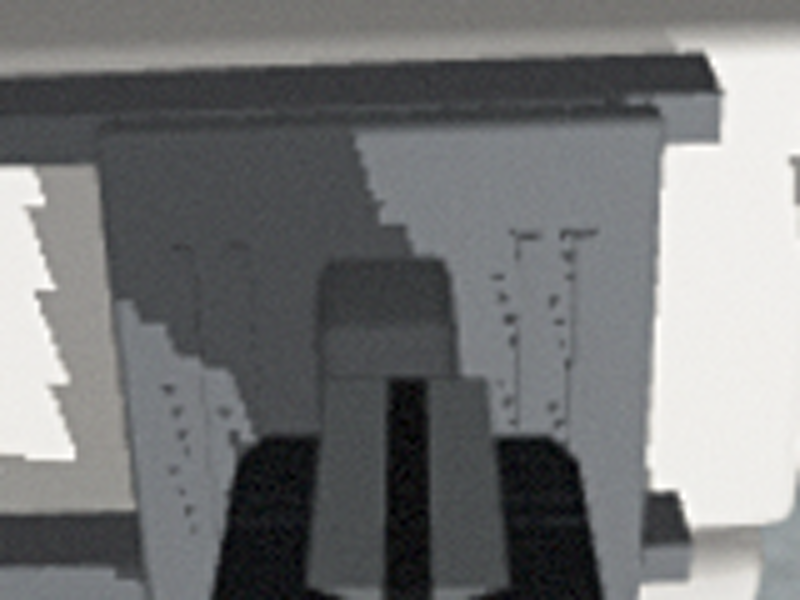

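```bash
python3 -m jog '[0.0,0,0,-0.008,0, 0.04,0,0,-0.007,0, 0.04,0,0,-0.0005,0, 0.04,0,0,-0.0005,0, 0.04,0,0,-0.0005,0]'|egrep 'pos|force|open';  python3 -m jog '[0.04,0,-0.001,0.008,0, 0.04,0,-0.001,0.008,0, 0.04,0,0,0.007,0, 0.04,0,0,0.001,0]'|egrep 'pos|force|open';python3 st.py
```

```text
position: [0.4704, 0.3409, 0.0543]
contact_force: [0.8, 0.2, 0.4]
opening: 0.468
position: [0.4832, 0.342, 0.0307]
contact_force: [-0.8, 0.8, 0.2]
opening: 0.468
t 12.92 pos [0.4832 0.342  0.0307] x [-0.008  0.999  0.043] y [ 0.831 -0.018  0.556] z [ 0.557  0.04  -0.83 ] tilt 33.92
q [ 0.785 -0.297  2.017 -0.449  1.    -0.616] F [-0.8  0.8  0.2] op 0.468
```

```bash
python3 -m jog '[0.0,0,0,-0.0005,0, 0.0,0,0,-0.0005,0, 0.0,0,0,-0.0005,0, 0.0,0,0,-0.0005,0]'; python3 - <<'E'
from st import *
st()
f=arm.grab_frame("wrist");cv2.imwrite("pics/w6.png",f[:,:,::-1])
E
```

```text
clock: 13.25
position: [0.4821, 0.3397, 0.029]
eef_rot: [1.905, 1.896, 0.612]
contact_force: [9.3, 2.3, -7.9]
opening: 0.114
t 13.25 pos [0.4821 0.3397 0.029 ] x [-0.006  0.999  0.038] y [ 0.832 -0.016  0.554] z [ 0.554  0.035 -0.832] tilt 33.72
q [ 0.785 -0.297  2.019 -0.45   1.004 -0.616] F [ 9.3  2.3 -7.9] op 0.114
```

View pics/w6.png

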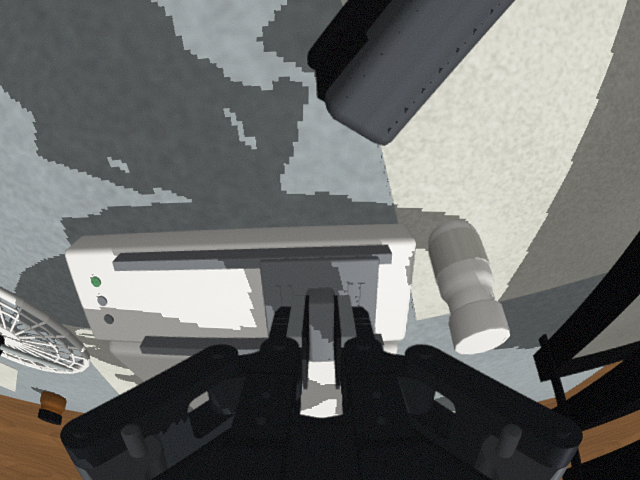

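```bash
python3 -m jog '[0.0,-0.010,0.0002,-0.0006,0, 0.0,-0.010,0.0002,-0.0006,0, 0.0,-0.010,0.0002,-0.0006,0, 0.0,-0.010,0.0002,-0.0006,0]'; python3 st.py
```

```text
clock: 13.63
position: [0.4825, 0.3008, 0.029]
eef_rot: [1.899, 1.9, 0.617]
contact_force: [5.9, 2.1, -5.4]
opening: 0.12
t 13.63 pos [0.4825 0.3008 0.029 ] x [-0.012  0.999  0.038] y [ 0.831 -0.011  0.556] z [ 0.556  0.038 -0.83 ] tilt 33.87
q [ 0.714 -0.393  2.094 -0.413  0.99  -0.708] F [ 5.9  2.1 -5.4] op 0.12
```

```bash
python3 -m jog '[0.0,-0.009,0.0002,-0.0006,0, 0.0,-0.007,0.0002,-0.0006,0, 0.0,-0.003,0.0002,-0.0006,0, 0.0,0,0,0,0]'; python3 - <<'E'
from st import *
st()
T,_=T_cam("wrist");np.save("Tw7.npy",T)
f=arm.grab_frame("wrist");cv2.imwrite("pics/w7.png",f[:,:,::-1])
for t in ["button_top","cover"]:
    r=arm.search_frame("wrist",t); print(t,[(np.round(x["extent"]).astype(int).tolist(),round(x["confidence"],2)) for x in r[:3]])
E
```

```text
clock: 13.97
position: [0.4829, 0.28, 0.029]
eef_rot: [1.897, 1.9, 0.62]
contact_force: [0.6, 3.2, -1.8]
opening: 0.116
t 13.97 pos [0.4829 0.28   0.029 ] x [-0.013  0.999  0.039] y [ 0.83  -0.011  0.558] z [ 0.558  0.04  -0.829] tilt 34.0
q [ 0.673 -0.445  2.132 -0.39   0.984 -0.76 ] F [ 0.6  3.2 -1.8] op 0.116
button_top [([440, 294, 55, 46], 0.87)]
cover [([319, 309, 121, 110], 0.62)]
```

View pics/w7.png

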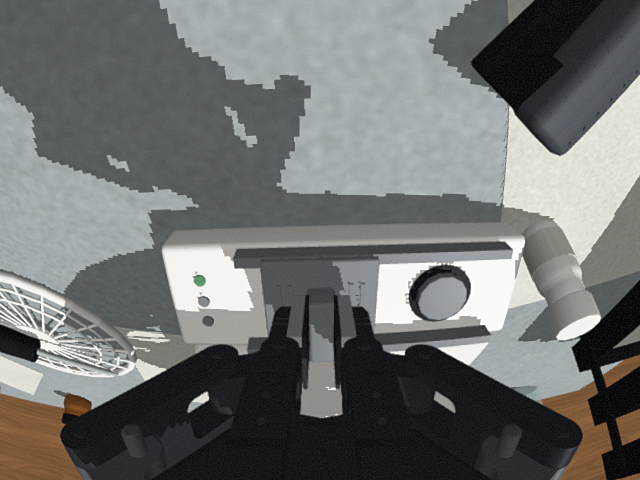

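```bash
python3 -m jog '[0.035,0,0,-0.0005,0, 0.035,0,0,-0.0005,0, 0.035,0,0,-0.0005,0, 0.035,0,0,-0.010,0, 0.035,0,0,-0.014,0, 0.0,0,0,0,0]'; python3 - <<'E'
from st import *
T7=np.load("Tw7.npy");q=np.load("plate.npy");x,y,ax,n,up=fan_axes(q[3]);
P0=q[:3]-.0085*n
o,d=ray("wrist",(442,293),T7);P=o+d*(((P0-o)@n)/(d@n));print("button cam",P, "rel C in fan axes",[(P-q[:3])@v for v in(y,up,n)])
ob,M=st();tgt=P+.0197*M[:,2]-.002*M[:,1];np.save("btn.npy",P)
print("to touch",np.round((M.T@(tgt-ob["position"]))*1000,1))
f=arm.grab_frame("top");cv2.imwrite("pics/t8.png",cv2.resize(f[120:300,80:280],None,fx=3,fy=3)[:,:,::-1])
E
```

```text
clock: 14.62
position: [0.4673, 0.2796, 0.0525]
eef_rot: [1.898, 1.9, 0.618]
contact_force: [0.4, 0.7, 0.6]
opening: 0.281
button cam [0.47818614 0.34010458 0.03484836] rel C in fan axes [np.float64(0.00031053129206276916), np.float64(-0.0020929446624547684), np.float64(-0.00850000000000003)]
t 14.62 pos [0.4673 0.2796 0.0525] x [-0.013  0.999  0.038] y [ 0.831 -0.01   0.557] z [ 0.557  0.039 -0.83 ] tilt 33.93
q [ 0.698 -0.505  2.13  -0.388  1.052 -0.76 ] F [0.4 0.7 0.6] op 0.281
to touch [59.7 -3.4 42.8]
```

View pics/t8.png

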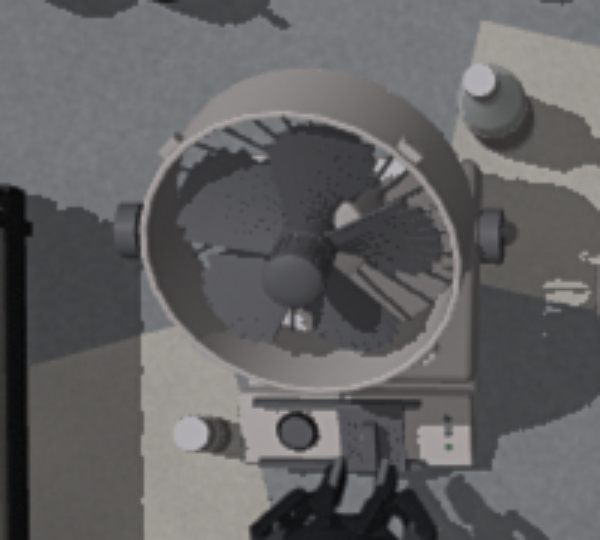

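```bash
python3 -m jog '[0.0,0.020,0.001,0,0, 0.0,0.020,-0.002,0,0, 0.0,0.015,-0.002,0.010,0, 0.0,0.005,0,0.010,0, 0.0,0,0,0.004,0]'; python3 - <<'E'
from st import *
ob,M=st();P=np.load("btn.npy");tgt=P+.0197*M[:,2]-.002*M[:,1]
print("to touch",np.round((M.T@(tgt-ob["position"]))*1000,1))
E
```

```text
clock: 15.08
position: [0.4786, 0.3443, 0.0348]
eef_rot: [1.897, 1.898, 0.627]
contact_force: [-0.0, -0.4, -0.7]
opening: 0.0
t 15.08 pos [0.4786 0.3443 0.0348] x [-0.013  0.999  0.043] y [ 0.828 -0.013  0.561] z [ 0.561  0.043 -0.827] tilt 34.21
q [ 0.797 -0.309  2.021 -0.455  1.007 -0.611] F [-0.  -0.4 -0.7] op 0.0
to touch [-4.1 -2.3 19.2]
```

```bash
python3 -m jog '[0.0,-0.002,-0.001,0.006,0, 0.0,-0.002,-0.001,0.006,0, 0.0,0,0,0.003,0, 0.0,0,0,0.001,0]'|egrep 'pos|force'; for i in 1 2 3; do python3 -m jog '[0.0,0,0,0.002,0, 0.0,0,0,0.001,0]' | egrep 'pos|force'; done
```

```text
position: [0.4861, 0.3391, 0.0172]
contact_force: [0.4, 0.1, 1.3]
position: [0.4878, 0.3388, 0.0147]
contact_force: [-3.9, 0.9, 1.8]
position: [0.4889, 0.339, 0.0129]
contact_force: [-13.6, -2.7, 10.0]
position: [0.4889, 0.339, 0.0129]
contact_force: [-13.8, -3.9, 9.8]
```

```bash
python3 -m jog '[0.0,0,0,0.002,0, 0.0,0,0,0.002,0]' | egrep 'pos|force'; python3 - <<'E'
from st import *
ob,M=st();P=np.load("btn.npy");tgt=P+.0197*M[:,2]-.002*M[:,1]
print("to touch",np.round((M.T@(tgt-ob["position"]))*1000,1))
f=arm.grab_frame("wrist")
cv2.imwrite("pics/w9.png",cv2.resize(f[210:350,220:420],None,fx=4,fy=4,interpolation=cv2.INTER_CUBIC)[:,:,::-1])
E
```

```text
position: [0.4891, 0.339, 0.0125]
contact_force: [-26.6, -8.0, 21.0]
t 16.08 pos [0.4891 0.339  0.0125] x [-0.005  0.999  0.043] y [ 0.833 -0.019  0.553] z [ 0.553  0.039 -0.832] tilt 33.68
q [ 0.77  -0.269  2.027 -0.45   0.962 -0.613] F [-26.6  -8.   21. ] op -0.001
to touch [ 2.1  1.3 -4.8]
```

View pics/w9.png

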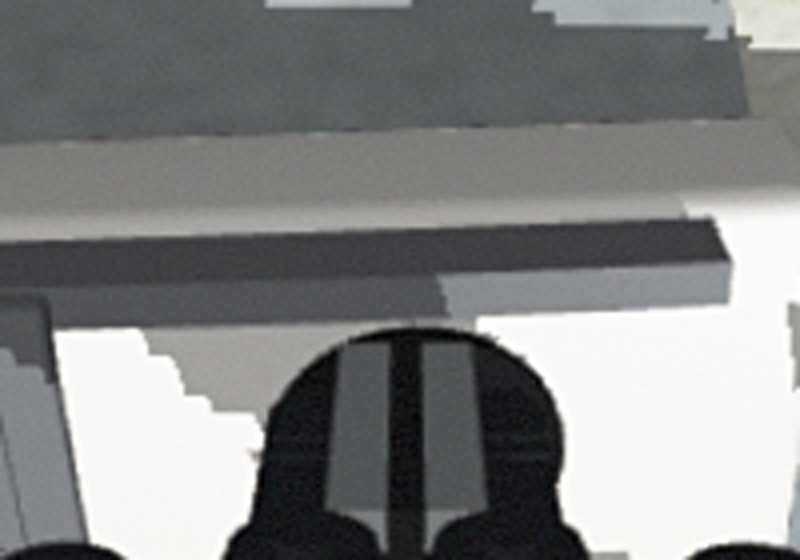

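```bash
python3 -m jog '[0.0,0,0,-0.010,0, 0.0,0.001,0.005,-0.001,0, 0.0,0,0,0.004,0, 0.0,0,0,0.003,0]'|egrep 'pos|force'; for i in 1 2 3; do python3 -m jog '[0.0,0,0,0.002,0, 0.0,0,0,0.001,0]' | egrep 'pos|force'; done
```

```text
position: [0.4925, 0.3407, 0.0224]
contact_force: [-0.2, 0.0, -0.7]
position: [0.4948, 0.3406, 0.0187]
contact_force: [-2.2, 2.3, 1.9]
position: [0.4962, 0.3408, 0.0161]
contact_force: [-21.5, -5.6, 19.8]
position: [0.4961, 0.3407, 0.0163]
contact_force: [-16.9, -5.5, 13.8]
```

```bash
python3 -m jog '[0.0,0,0,-0.015,0, 0.0,0,-0.004,-0.020,0, 0.035,-0.020,-0.002,-0.002,0, 0.035,-0.020,0,-0.002,0, 0.035,-0.018,0,0,0, 0.035,0,0,0,0]'|egrep 'pos|force'; python3 -c "
from st import *
go([.4829,.280,.030])
f=arm.grab_frame('wrist');cv2.imwrite('pics/w10.png',f[:,:,::-1])"
```

```text
position: [0.4682, 0.2796, 0.042]
contact_force: [-1.1, -0.1, 0.0]
t 17.47 pos [0.4682 0.2796 0.042 ] x [-0.004  0.999  0.041] y [ 0.834 -0.019  0.551] z [ 0.551  0.036 -0.834] tilt 33.53
q [ 0.695 -0.487  2.134 -0.388  1.037 -0.746] F [-1.1 -0.1  0. ] op 0.41
delta tool mm [-0.1  5.6 18.1]
```

View pics/w10.png

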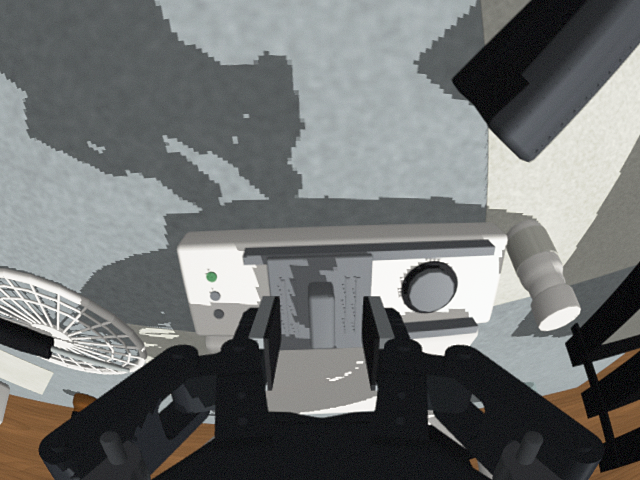

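```bash
python3 -m jog '[0.035,0,0.004,0.007,0, 0.035,0,0.002,0.007,0, 0.035,0,0,0.004,0, 0.0,0,0,-0.0005,0, 0.0,0,0,-0.0005,0, 0.0,0,0,-0.0005,0, 0.0,0,0,-0.0005,0]'|egrep 'pos|force|open'
```

```text
position: [0.4847, 0.2828, 0.0289]
contact_force: [8.6, 0.4, -5.7]
opening: 0.116
```

```bash
python3 -m jog '[0.0,0.010,-0.0002,0,0, 0.0,0.010,-0.0002,0,0, 0.0,0.010,-0.0002,0,0, 0.0,0.010,-0.0002,0,0, 0.0,0.010,-0.0002,0,0, 0.0,0.006,-0.0002,0,0]'|egrep 'pos|force|open';  python3 -m jog '[0.0,0.004,0,0,0, 0.0,0.003,0,0,0, 0,0.002,0,0,0]'|egrep 'pos|force|open'
```

```text
position: [0.4842, 0.3403, 0.0288]
contact_force: [2.5, -20.3, 2.0]
opening: 0.121
position: [0.4843, 0.3393, 0.0288]
contact_force: [-2.5, -11.6, 3.8]
opening: 0.116
```

```bash
python3 -m jog '[0.035,0,0,-0.0005,0, 0.035,0,0,-0.0005,0, 0.035,0,0,-0.0005,0, 0.035,0,0,-0.012,0, 0.035,0,0,-0.020,0, 0.035,0,-0.010,-0.030,0, 0.06,0,-0.010,-0.030,0, 0.06,0,0,0,0]'|egrep 'pos|force'; python3 -c "
from st import *
st()
f=arm.grab_frame('wrist');cv2.imwrite('pics/w11.png',f[:,:,::-1])"
```

```text
position: [0.4105, 0.3445, 0.0998]
contact_force: [-0.8, 0.7, 0.2]
t 19.52 pos [0.4105 0.3445 0.0998] x [0.009 1.    0.008] y [ 0.839 -0.012  0.545] z [ 0.545  0.002 -0.839] tilt 33.0
q [ 0.936 -0.438  1.993 -0.478  1.255 -0.55 ] F [-0.8  0.7  0.2] op 0.679
```

View pics/w11.png

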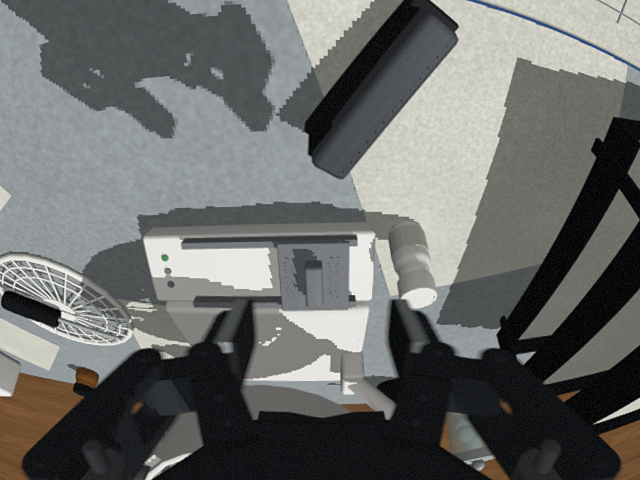

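```bash
python3 -c "
from st import *
q=np.load('q.npy');x,y,ax,n,up=fan_axes(.025)
go(q[:3]+.13*ax)"
```

```text
t 19.57 pos [0.4113 0.3443 0.0982] x [0.008 1.    0.007] y [ 0.839 -0.011  0.544] z [ 0.545  0.001 -0.839] tilt 32.99
q [ 0.934 -0.436  1.994 -0.478  1.252 -0.551] F [ 0.3  0.8 -0.1] op 0.704
delta tool mm [ -50.4  216.8 -134.9]
```

```bash
python3 -m jog '[0.085,-0.008,0.010,-0.035,0, 0.085,-0.008,0.010,-0.035,0, 0.085,-0.008,0.010,-0.035,0, 0.085,-0.008,0.010,-0.032,0, 0.085,-0.004,0.035,0,0, 0.085,-0.004,0.035,0,0, 0.085,-0.004,0.035,0,0, 0.085,-0.004,0.035,0,0, 0.085,-0.002,0.030,0,0, 0.085,0,0,0,0]'|egrep 'pos|force'; python3 -c "
from st import *
q=np.load('q.npy');x,y,ax,n,up=fan_axes(.025)
go(q[:3]+.13*ax)
T,_=T_cam('wrist');np.save('Tw12.npy',T)
f=arm.grab_frame('wrist');cv2.imwrite('pics/w12.png',f[:,:,::-1])
for t in ['cap_center','hub_face']:
    r=arm.search_frame('wrist',t); print(t,[(np.round(x['extent']).astype(int).tolist(),round(x['confidence'],2)) for x in r[:3]])
print(proj('wrist',[q[:3]+.037*ax,q[:3]+.018*ax],T))
"
```

```text
position: [0.5152, 0.2944, 0.3318]
contact_force: [-0.5, 0.1, -0.0]
t 20.4 pos [0.5152 0.2944 0.3318] x [-0.006  1.     0.005] y [0.84  0.002 0.543] z [ 0.543  0.008 -0.84 ] tilt 32.87
q [ 0.665 -0.336  1.502 -0.336  1.504 -0.969] F [-0.5  0.1 -0. ] op 0.995
delta tool mm [-3.1  1.9  4.5]
cap_center [([320, 238, 53, 56], 0.67)]
hub_face [([321, 225, 247, 242], 0.97), ([322, 177, 281, 339], 0.55)]
[[317.30435851 246.13609471]
 [317.66482575 240.06275532]]
```

View pics/w12.png

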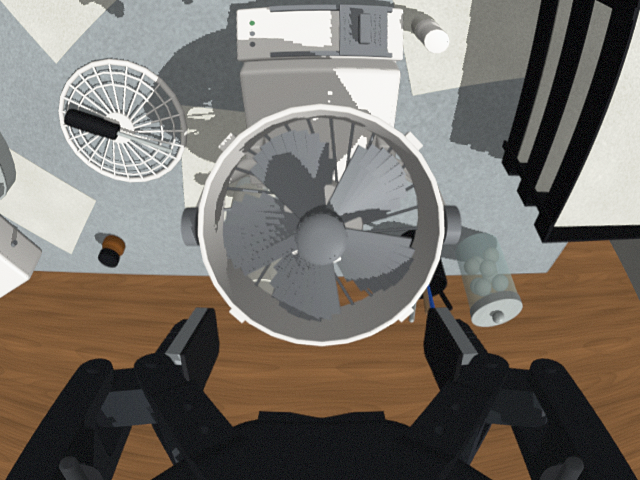

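```bash
python3 - <<'E'
import cv2
f=cv2.imread("pics/w12.png")
cv2.imwrite("pics/w12a.png",cv2.resize(f[195:285,270:380],None,fx=7,fy=6.6,interpolation=cv2.INTER_CUBIC))
cv2.imwrite("pics/w12b.png",cv2.resize(f[95:355,180:460],None,fx=2.8,fy=2.3,interpolation=cv2.INTER_CUBIC))
E
```

```text
(no output)
```

View pics/w12a.png

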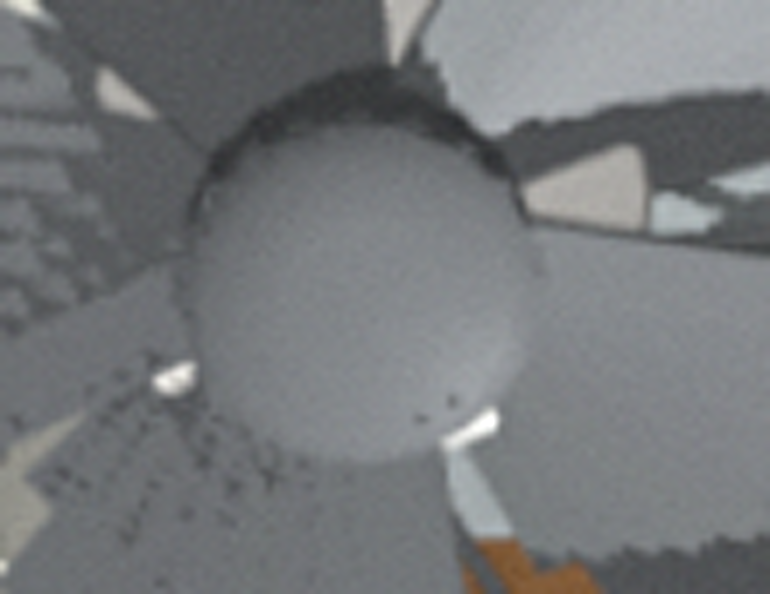

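View pics/w12b.png

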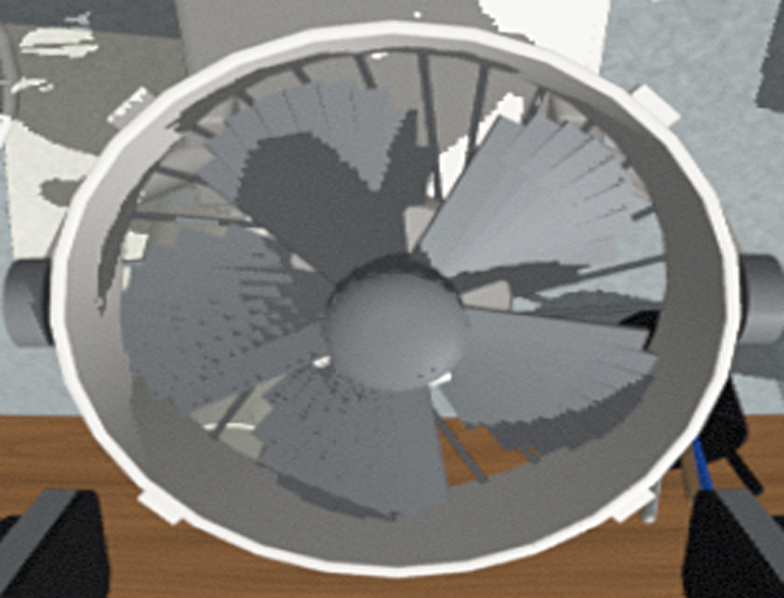

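```bash
cat > fit2.py <<'E'
from h import *
from scipy.optimize import least_squares
T1=np.load("Tw1.npy");T12=np.load("Tw12.npy")
rim=[("top",None,np.array([[143,235],[462,250],[290,113],[310,391]])/3+[80,120]),
("scene",None,np.array([[150,110],[514,290],[230,68],[440,333]])/3+[320,250]),
("wrist",T1,np.array([[62,310],[612,265],[370,35],[290,570],[130,130],[540,110]])/2.9+[290,195]),
("wrist",T12,np.array([[197.9,225],[445.4,223],[323,103.7],[323,345.9]]))]
cap=[("top",None,np.array([292,281])/3+[80,120],.5),("scene",None,np.array([352,150])/3+[320,250],.3),("wrist",T12,np.array([321.9,239.7]),2)]
def circ(h,yaw,r):
    x,y,ax,n,up=fan_axes(yaw);c=h+ax*.004
    e2=np.cross(ax,y);t=np.linspace(0,2*np.pi,721)
    return c+r*(np.cos(t)[:,None]*y+np.sin(t)[:,None]*e2)
def f(q,yaw=None):
    h=q[:3];yaw=q[3];ax=fan_axes(yaw)[2];r=[]
    for c,T,p,w in cap: r+=list(w*(proj(c,h+ax*.035,T)[0]-p))
    for c,T,pts in rim:
        P=proj(c,circ(h,yaw,q[4]),T); w=1.0
        for a in pts:
            i=np.argmin(np.linalg.norm(P-a,axis=1));t=P[(i+1)%720]-P[i-1];t/=np.linalg.norm(t);r.append(w*(t[0]*(a-P[i])[1]-t[1]*(a-P[i])[0]))
    return r
s=least_squares(f,[.594,.293,.22,.025,.105],loss="soft_l1");q=s.x
print(np.round(q,4),np.degrees(q[3]));print(np.round(s.fun,1));np.save("hub.npy",q)
for w in (.01,.03):
    s2=least_squares(lambda p:f([*p[:3],w,p[3]]),[.594,.293,.22,.105]);print(w,np.round(s2.x,4),s2.cost)
E
python3 fit2.py; python3 - <<'E'
from st import *
q=np.load("hub.npy");ax=fan_axes(q[3])[2];go(q[:3]+.018*ax)
E
```

```text
[ 0.5925  0.2957  0.2197 -0.0062  0.106 ] -0.3577373569531311
[-0.3  0.3  0.8 -0.2 -0.8  3.5 -0.9  1.5  0.2 -0.9 -0.9 -1.4 -0.2 -3.2
  0.1 -0.2 -3.3  4.   2.3 -4.5 -0.1  2.2  0.2  1.6]
0.01 [0.5918 0.2955 0.2203 0.1056] 44.13628376300321
0.03 [0.5919 0.2957 0.2202 0.1056] 46.492319451723965
t 20.55 pos [0.511  0.2952 0.3277] x [-0.008  1.     0.004] y [0.843 0.005 0.538] z [ 0.538  0.007 -0.843] tilt 32.53
q [ 0.67  -0.34   1.511 -0.335  1.507 -0.966] F [-0.6 -0.2 -1. ] op 0.999
delta tool mm [ -0.3   9.8 116.8]
```

```bash
python3 -m jog '[0.085,0,0.006,0.020,0, 0.085,0,0.004,0.030,0, 0.085,0,0.001,0.030,0, 0.085,0,0.001,0.015,0, 0.085,0,0,0.005,0, 0.085,0,0,0,0]'|egrep 'pos|force'; python3 - <<'E'
from st import *
q=np.load("hub.npy");ax=fan_axes(q[3])[2];go(q[:3]+.018*ax)
T,_=T_cam('wrist');np.save('Tw13.npy',T)
f=arm.grab_frame('wrist');cv2.imwrite('pics/w13.png',f[:,:,::-1])
print(proj('wrist',[q[:3]+.035*ax,q[:3]+.018*ax],T))
E
```

```text
position: [0.5692, 0.3, 0.241]
contact_force: [1.0, 0.4, 1.2]
t 21.05 pos [0.5692 0.3    0.241 ] x [-0.017  1.     0.003] y [0.847 0.013 0.532] z [ 0.532  0.012 -0.847] tilt 32.15
q [ 0.597 -0.244  1.586 -0.303  1.325 -0.987] F [1.  0.4 1.2] op 0.993
delta tool mm [-4.4  7.5 12.4]
[[312.06075402 309.18986478]
 [312.23788703 296.36435917]]
```

View pics/w13.png

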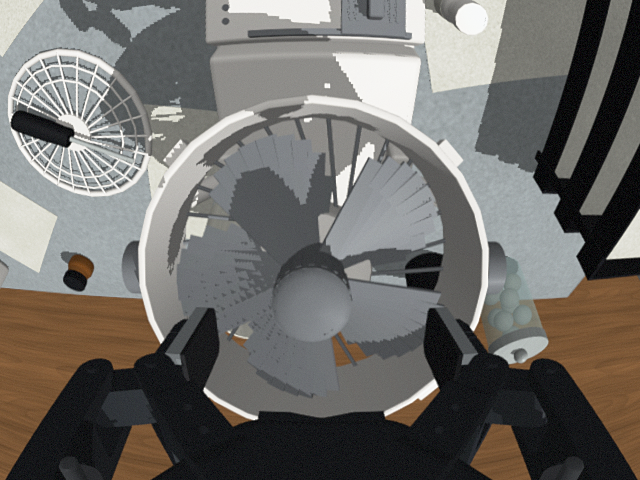

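```bash
python3 -m jog '[0.085,-0.002,0.003,0.008,0, 0.085,-0.001,0.002,0.008,0, 0.085,-0.001,0.001,0.004,0, 0.085,0,0,0,0]'|egrep 'pos|force'; python3 - <<'E'
from st import *
q=np.load("hub.npy");ax=fan_axes(q[3])[2];go(q[:3]+.018*ax)
T,_=T_cam('wrist');np.save('Tw14.npy',T)
f=arm.grab_frame('wrist');cv2.imwrite('pics/w14.png',f[:,:,::-1])
print(proj('wrist',[q[:3]+.035*ax,q[:3]+.018*ax],T))
E
```

```text
position: [0.5846, 0.2982, 0.2313]
contact_force: [-0.2, 0.0, -0.1]
t 21.43 pos [0.5846 0.2982 0.2313] x [-0.021  1.     0.007] y [0.844 0.014 0.537] z [ 0.536  0.017 -0.844] tilt 32.46
q [ 0.575 -0.222  1.586 -0.293  1.29  -1.003] F [-0.2  0.  -0.1] op 0.999
delta tool mm [-2.3 -0.4 -4.1]
[[316.12049931 310.07503384]
 [315.778331   295.70171665]]
```

View pics/w14.png

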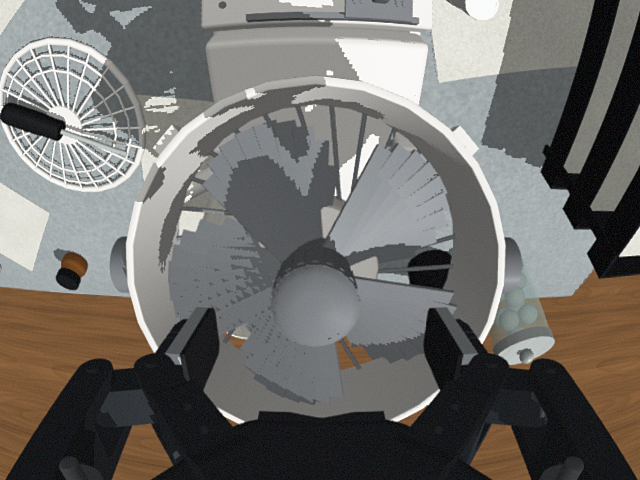

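```bash
python3 -m jog '[0.085,-0.001,-0.001,0.007,0, 0.085,-0.001,-0.001,0.007,0, 0.085,0,-0.001,0.006,0, 0.085,0,0,0,0]'|egrep 'pos|force'; python3 - <<'E'
from st import *
q=np.load("hub.npy");ax=fan_axes(q[3])[2];go(q[:3]-.014*ax)
T,_=T_cam('wrist');np.save('Tw15.npy',T)
f=arm.grab_frame('wrist');cv2.imwrite('pics/w15.png',f[:,:,::-1])
print(proj('wrist',[q[:3]+.035*ax,q[:3]+.018*ax],T))
E
```

```text
position: [0.594, 0.2966, 0.2137]
contact_force: [-0.0, -0.2, -0.6]
t 21.82 pos [0.594  0.2966 0.2137] x [-0.021  1.     0.009] y [0.842 0.012 0.539] z [ 0.539  0.019 -0.842] tilt 32.63
q [ 0.562 -0.208  1.606 -0.29   1.251 -1.005] F [-0.  -0.2 -0.6] op 0.997
delta tool mm [-1.1  2.6  8.1]
[[320.54157462 336.29371472]
 [319.66558505 317.8572382 ]]
```

View pics/w15.png

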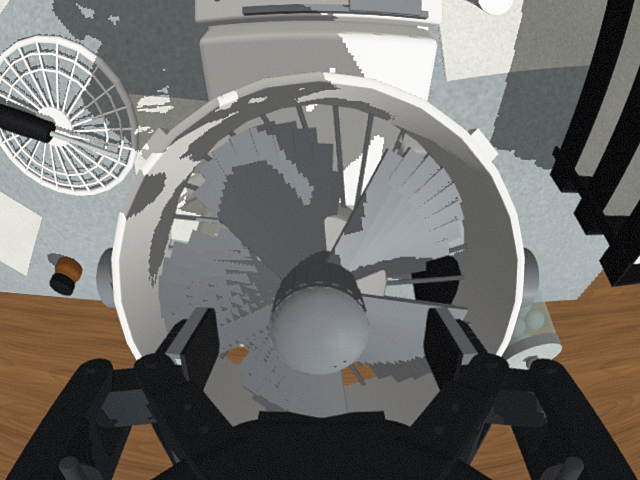

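```bash
python3 -m jog '[0.085,-0.001,0,0.004,0, 0.085,0,0,0.003,0, 0.065,0,0,0.001,0, 0.055,0,0,0,0]'|egrep 'pos|force|open'; python3 - <<'E'
from st import *
q=np.load("hub.npy");ax=fan_axes(q[3])[2];go(q[:3]-.014*ax)
T,_=T_cam('wrist')
f=arm.grab_frame('wrist');cv2.imwrite('pics/w16.png',f[:,:,::-1])
print(proj('wrist',[q[:3]+.035*ax,q[:3]+.018*ax],T))
E
```

```text
position: [0.5988, 0.2957, 0.207]
contact_force: [0.4, -0.4, 0.5]
opening: 0.745
t 22.2 pos [0.5988 0.2957 0.207 ] x [-0.021  1.     0.009] y [0.842 0.012 0.54 ] z [ 0.539  0.019 -0.842] tilt 32.67
q [ 0.555 -0.199  1.61  -0.288  1.236 -1.007] F [ 0.4 -0.4  0.5] op 0.745
delta tool mm [-0.1  2.1 -0.1]
[[323.35809766 346.4508803 ]
 [322.14823264 326.14109598]]
```

View pics/w16.png

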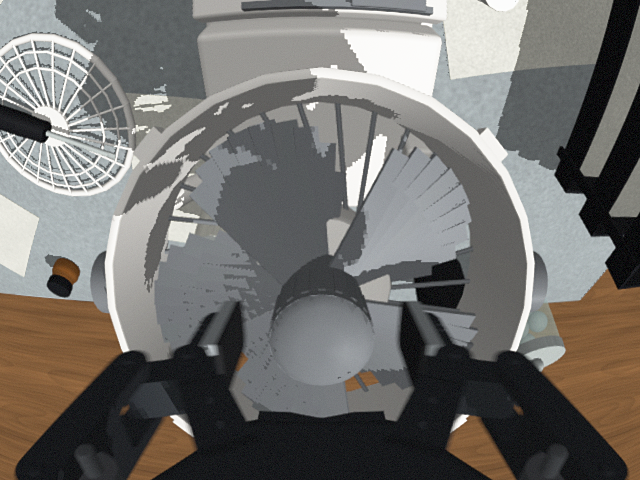

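```bash
python3 -m jog '[0.0,0,0,-0.0003,0, 0.0,0,0,-0.0003,0, 0.0,0,0,-0.0003,0, 0.0,0,0,-0.0003,0]'|egrep 'pos|force|open'; python3 - <<'E'
from st import *
q=np.load("hub.npy");ax=fan_axes(q[3])[2];go(q[:3]-.014*ax)
f=arm.grab_frame('wrist');cv2.imwrite('pics/w17.png',f[:,:,::-1])
E
```

```text
position: [0.598, 0.2958, 0.2085]
contact_force: [3.1, 0.6, -2.4]
opening: 0.443
t 22.58 pos [0.598  0.2958 0.2085] x [-0.021  1.     0.009] y [0.842 0.012 0.54 ] z [ 0.54   0.019 -0.842] tilt 32.68
q [ 0.556 -0.201  1.61  -0.288  1.238 -1.007] F [ 3.1  0.6 -2.4] op 0.443
delta tool mm [-0.2  2.   1.5]
```

View pics/w17.png

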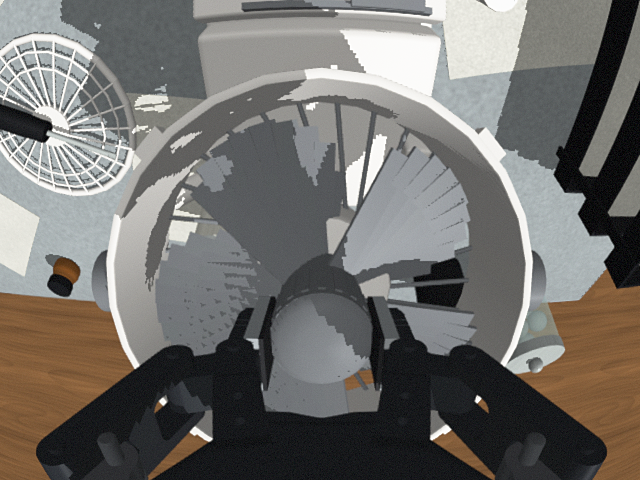

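```bash
python3 -m jog '[0.0,0,0,-0.0005,6, 0.0,0,0,-0.0005,7, 0.0,0,0,-0.0005,7, 0.0,0,0,-0.0005,7]'|egrep 'pos|force|open'; python3 st.py
```

```text
position: [0.5974, 0.2966, 0.2094]
contact_force: [2.8, 1.5, -1.8]
opening: 0.446
t 22.97 pos [0.5974 0.2966 0.2094] x [0.371 0.891 0.26 ] y [ 0.755 -0.453  0.474] z [ 0.54   0.02  -0.841] tilt 32.72
q [ 0.557 -0.202  1.609 -0.288  1.239 -0.524] F [ 2.8  1.5 -1.8] op 0.446
```

```bash
for i in 1 2; do python3 -m jog '[0.0,0,0,-0.0006,7, 0.0,0,0,-0.0006,7, 0.0,0,0,-0.0006,7, 0.0,0,0,-0.0006,7, 0.0,0,0,-0.0006,7]'|egrep 'pos|force|open'; done; python3 st.py
```

```text
position: [0.5973, 0.2977, 0.2114]
contact_force: [4.3, 0.5, -2.7]
opening: 0.445
position: [0.5974, 0.2968, 0.2133]
contact_force: [3.7, 0.2, -2.1]
opening: 0.449
t 23.8 pos [0.5974 0.2968 0.2133] x [ 0.831 -0.149  0.536] y [-0.114 -0.989 -0.098] z [ 0.545  0.021 -0.838] tilt 33.04
q [ 0.559 -0.206  1.608 -0.291  1.24   0.727] F [ 3.7  0.2 -2.1] op 0.449
```

```bash
for i in 1 2; do python3 -m jog '[0.0,0,0,-0.0006,7, 0.0,0,0,-0.0006,7, 0.0,0,0,-0.0006,7, 0.0,0,0,-0.0006,7, 0.0,0,0,-0.0006,7]'|egrep 'pos|force|open'; done; python3 - <<'E'
from st import *
st();f=arm.grab_frame('wrist');cv2.imwrite('pics/w18.png',f[:,:,::-1])
E
```

```text
position: [0.5973, 0.2967, 0.2149]
contact_force: [4.0, 1.2, -1.7]
opening: 0.447
position: [0.5966, 0.297, 0.2184]
contact_force: [0.3, -0.2, -0.3]
opening: 0.452
t 24.63 pos [0.5966 0.297  0.2184] x [ 0.154 -0.985  0.076] y [-0.822 -0.17  -0.544] z [ 0.549  0.022 -0.836] tilt 33.33
q [ 0.562 -0.211  1.605 -0.294  1.243  1.978] F [ 0.3 -0.2 -0.3] op 0.452
```

View pics/w18.png

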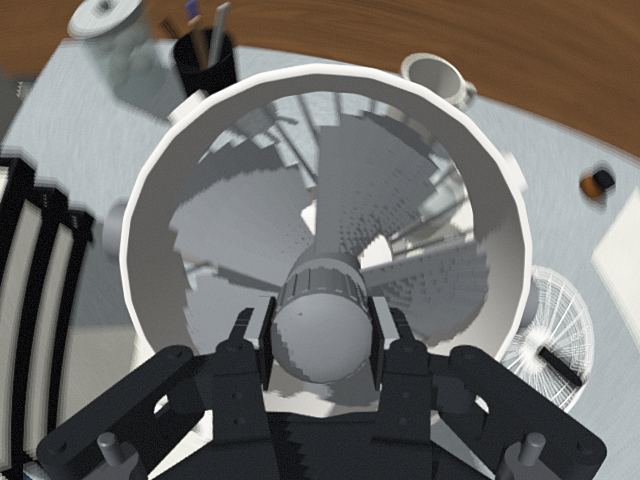

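```bash
for i in 1 2 3; do python3 -m jog '[0.0,0,0.0001,-0.004,0, 0.0,0,0.0001,-0.004,0]'|egrep 'pos|force|open'; done
```

```text
position: [0.5918, 0.2965, 0.2248]
contact_force: [-0.2, 0.2, -0.6]
opening: 0.445
position: [0.5867, 0.2963, 0.2323]
contact_force: [-0.0, -1.3, -0.3]
opening: 0.447
position: [0.5815, 0.2963, 0.24]
contact_force: [0.3, 0.2, -0.8]
opening: 0.448
```

```bash
python3 -m jog '[0.0,0,0.0002,-0.010,0, 0.0,0,0.0002,-0.015,0, 0.0,0,0,-0.020,0, 0.0,0,0,-0.025,0, 0.0,0,0,-0.025,0]'|egrep 'pos|force|open'; python3 - <<'E'
from st import *
st();T,_=T_cam("wrist");f=arm.grab_frame('wrist');cv2.imwrite('pics/w19.png',f[:,:,::-1])
f=arm.grab_frame('scene');cv2.imwrite('pics/s19.png',f[:,:,::-1])
for n in ("scene","top"):
    arm.grab_frame(n);r=arm.cut_out(n,"dish_floor");print(n,[(x["extent"],x["confidence"]) for x in r])
    if r:
        m=r[0]["mask"];np.save(f"dish_{n}.npy",m)
E
```

```text
position: [0.5254, 0.2928, 0.3176]
contact_force: [-0.0, 0.5, 0.1]
opening: 0.448
t 25.6 pos [0.5254 0.2928 0.3176] x [ 0.16  -0.984  0.084] y [-0.825 -0.18  -0.535] z [ 0.542  0.017 -0.84 ] tilt 32.81
q [ 0.642 -0.332  1.525 -0.318  1.468  1.982] F [-0.   0.5  0.1] op 0.448
scene [([193.0, 195.6, 81.8, 82.4], 0.92)]
top [([455.5, 226.0, 59.3, 90.6], 0.74)]
```

View pics/w19.png

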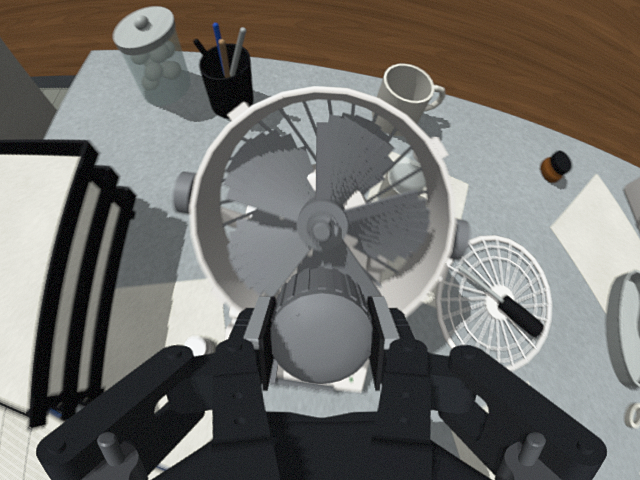

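View pics/s19.png

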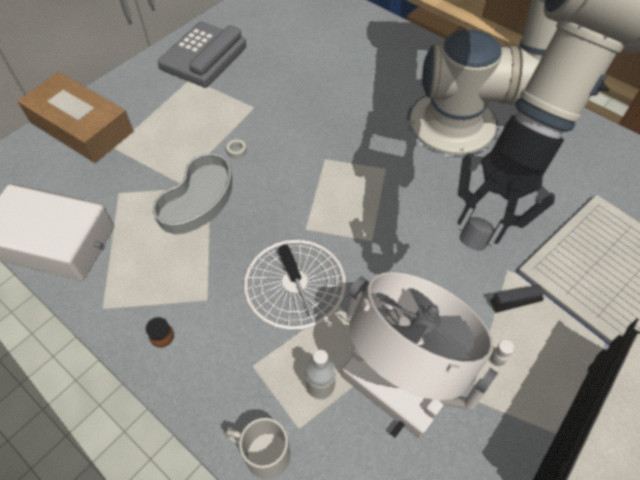

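```bash
python3 - <<'E'
from st import *
for n in ("top","scene"):
    m=np.load(f"dish_{n}.npy");cs,_=cv2.findContours(m.astype(np.uint8),0,1);c=max(cs,key=cv2.contourArea)
    P=np.array([onz(n,p,.038) for p in c[:,0].astype(float)])[:,:2]*1000
    rect=cv2.minAreaRect(P.astype(np.float32));mu=cv2.moments(P.astype(np.float32));print(n,rect,mu["m10"]/mu["m00"],mu["m01"]/mu["m00"])
f=arm.grab_frame("top");cv2.imwrite("pics/t20.png",cv2.resize(f[150:300,380:520],None,fx=4,fy=4,interpolation=cv2.INTER_CUBIC)[:,:,::-1])
E
```

```text
top ((581.4459228515625, -298.9888916015625), (221.67950439453125, 135.05267333984375), 11.092296600341797) 581.8885858342031 -301.95609135578235
scene ((585.0331420898438, -294.04486083984375), (237.6268310546875, 144.15858459472656), 11.070647239685059) 588.0786098236308 -296.0658217099081
```

View pics/t20.png

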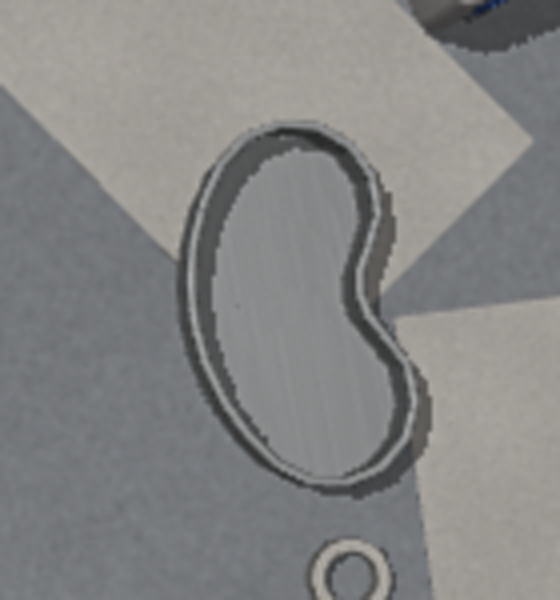

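```bash
python3 - <<'E'
from st import *
c=onz("top",(449.2,223),.038);print(c)
o,M=st();cap=np.array([c[0],c[1],.021])
t=cap+.031*M[:,2];print("TCP target",t,"delta world",t-o["position"]);hi=t.copy();hi[2]=.15;print("delta tool high",np.round(1000*M.T@(hi-o["position"]),1))
E
```

```text
[ 0.5900327  -0.29287471  0.038     ]
t 25.95 pos [0.5265 0.2928 0.3145] x [ 0.16  -0.984  0.085] y [-0.826 -0.18  -0.534] z [ 0.54   0.015 -0.841] tilt 32.71
q [ 0.64  -0.329  1.527 -0.317  1.465  1.982] F [-0.6  0.1 -0.2] op 0.448
TCP target [ 0.6067787  -0.29239865 -0.00508342] delta world [ 0.08032084 -0.58523847 -0.31962928]
delta tool high [574.5 126.8 172.9]
```

```bash
python3 -m jog '[0,0.025,0.001,-0.001,0, 0,0.039,0.0026,0.001,0, 0,0.039,0.0026,0.0015,0, 0,0.039,0.0026,0.0015,0, 0,0.039,0.0026,0.0015,0, 0,0.039,0.0026,0.0015,0, 0,0.039,0.0026,0.0015,0, 0,0.039,0.0026,0.0015,0]'|egrep 'pos|force|open'; python3 - <<'E'
from st import *
go([.6068,-.2924,.15])
E
```

```text
position: [0.5642, -0.008, 0.3043]
contact_force: [0.7, -0.1, 0.6]
opening: 0.446
t 26.62 pos [ 0.5642 -0.008   0.3043] x [ 0.175 -0.981  0.087] y [-0.835 -0.195 -0.514] z [ 0.521  0.017 -0.853] tilt 31.44
q [-0.129 -0.501  1.664  0.085  1.437  1.253] F [ 0.7 -0.1  0.6] op 0.446
delta tool mm [272.9  99.2 149. ]
```

```bash
python3 -m jog '[0,0.034,0.010,0.010,0, 0,0.034,0.012,0.014,0, 0,0.034,0.012,0.016,0, 0,0.034,0.012,0.016,0, 0,0.034,0.012,0.016,0, 0,0.034,0.012,0.016,0, 0,0.030,0.012,0.016,0, 0,0.015,0.005,0.010,0, 0,0,0,0,0]'|egrep 'pos|force|open'; python3 - <<'E'
from st import *
go([.6068,-.2924,.10])
arm.grab_frame("wrist");f=arm.grab_frame('wrist');cv2.imwrite('pics/w21.png',f[:,:,::-1])
E
```

```text
position: [0.5868, -0.2903, 0.1632]
contact_force: [0.8, -0.1, -1.4]
opening: 0.447
t 27.37 pos [ 0.5868 -0.2903  0.1632] x [ 0.157 -0.985  0.075] y [-0.846 -0.173 -0.504] z [ 0.51   0.015 -0.86 ] tilt 30.65
q [-0.705 -0.185  1.664  0.366  1.269  0.648] F [ 0.8 -0.1 -1.4] op 0.447
delta tool mm [ 0.4 15.4 64.5]
```

View pics/w21.png

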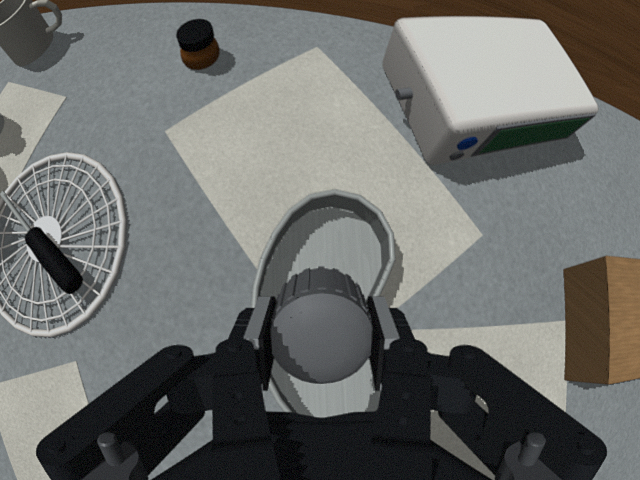

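```bash
python3 -m jog '[0,0,0.004,0.016,0, 0,0,0.005,0.020,0, 0,0,0.004,0.020,0, 0,0,0.002,0.008,0, 0,0,0,0,0]'|egrep 'pos|force|open'; python3 - <<'E'
from st import *
go([.6068,-.2924,.0])
T,_=T_cam("wrist");f=arm.grab_frame('wrist');cv2.imwrite('pics/w22.png',f[:,:,::-1])
E
```

```text
position: [0.6113, -0.2847, 0.1093]
contact_force: [0.4, 0.3, 0.1]
opening: 0.448
t 27.88 pos [ 0.6113 -0.2847  0.1093] x [ 0.163 -0.983  0.081] y [-0.839 -0.182 -0.512] z [ 0.519  0.015 -0.855] tilt 31.26
q [-0.67  -0.126  1.71   0.375  1.15   0.63 ] F [0.4 0.3 0.1] op 0.448
delta tool mm [-2.1 61.2 91. ]
```

View pics/w22.png

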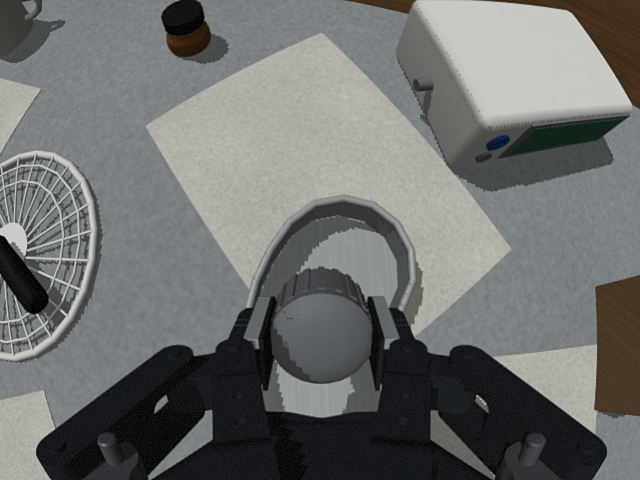

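```bash
python3 -m jog '[0,0,0.010,0.013,0, 0,0,0.010,0.013,0, 0,0,0.009,0.013,0, 0,0,0.008,0.011,0, 0,0,0,0,0]'|egrep 'pos|force|open'; python3 - <<'E'
from st import *
go([.6068,-.2924,.0])
T,_=T_cam("wrist");f=arm.grab_frame('wrist');cv2.imwrite('pics/w23.png',f[:,:,::-1])
E
```

```text
position: [0.6106, -0.2902, 0.0596]
contact_force: [-0.1, 1.6, -1.0]
opening: 0.451
t 28.35 pos [ 0.6106 -0.2902  0.0596] x [ 0.167 -0.982  0.093] y [-0.831 -0.191 -0.523] z [ 0.531  0.01  -0.848] tilt 32.06
q [-0.682 -0.097  1.779  0.405  1.05   0.565] F [-0.1  1.6 -1. ] op 0.451
delta tool mm [-4.1 34.7 48.5]
```

View pics/w23.png

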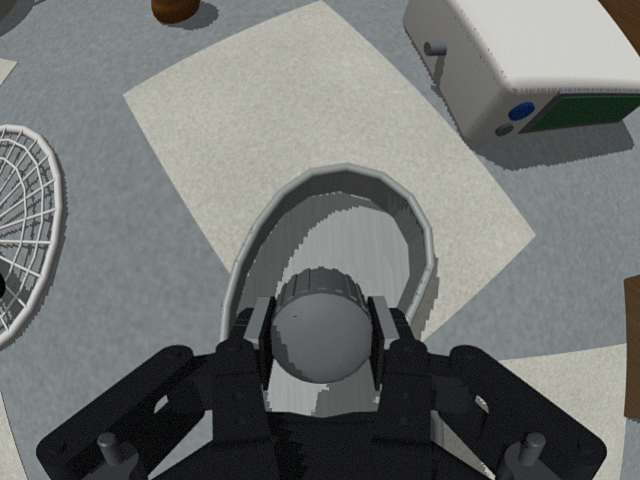

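```bash
python3 -m jog '[0,-0.001,0.007,0.009,0, 0,-0.001,0.007,0.009,0, 0,-0.001,0.006,0.008,0, 0,0,0.003,0.004,0, 0,0,0,0,0]'|egrep 'pos|force|open'; python3 - <<'E'
from st import *
go([.6068,-.2924,.0])
T,_=T_cam("wrist");f=arm.grab_frame('wrist');cv2.imwrite('pics/w24.png',f[:,:,::-1])
f=arm.grab_frame('scene');cv2.imwrite('pics/s24.png',cv2.resize(f[120:260,120:280],None,fx=4.5,fy=4)[:,:,::-1])
E
```

```text
position: [0.6096, -0.293, 0.0262]
contact_force: [0.5, 0.1, -0.2]
opening: 0.447
t 28.82 pos [ 0.6096 -0.293   0.0262] x [ 0.166 -0.981  0.1  ] y [-0.827 -0.193 -0.528] z [ 0.538  0.005 -0.843] tilt 32.53
q [-0.688 -0.072  1.82   0.428  0.983  0.522] F [ 0.5  0.1 -0.2] op 0.447
delta tool mm [-3.7 16.  20.6]
```

View pics/w24.png

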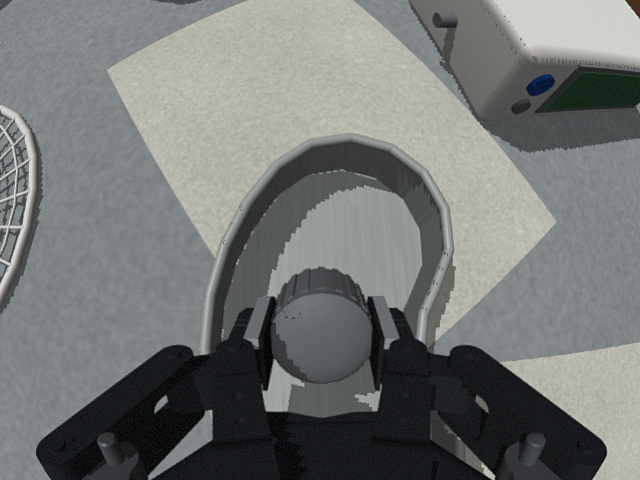

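View pics/s24.png

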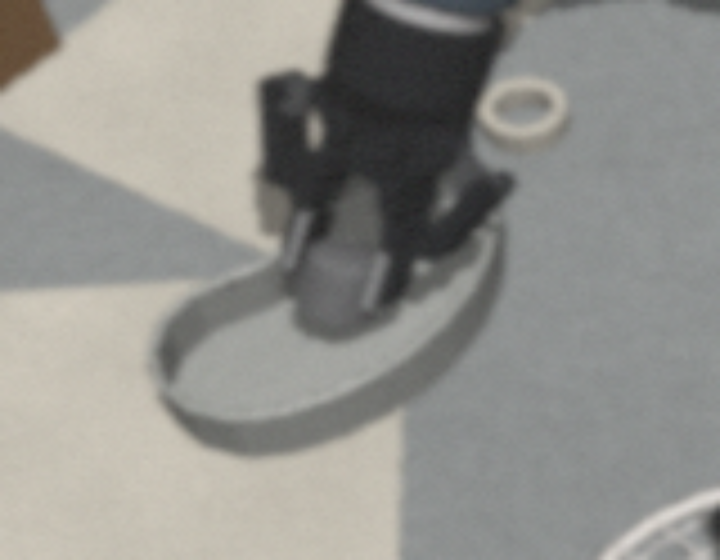

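```bash
for i in 1 2 3; do python3 -m jog '[0,-0.0003,0.002,0.003,0, 0,-0.0003,0.002,0.002,0]'|egrep 'pos|force|open'; done
```

```text
position: [0.6102, -0.294, 0.0225]
contact_force: [-0.7, -0.4, 0.1]
opening: 0.447
position: [0.6098, -0.2945, 0.0164]
contact_force: [0.6, 0.0, -0.2]
opening: 0.446
position: [0.6092, -0.2948, 0.0096]
contact_force: [0.5, -0.9, -0.2]
opening: 0.446
```

```bash
for i in 1 2 3; do python3 -m jog '[0,0,0.001,0.001,0, 0,0,0.0005,0.001,0]'|egrep 'pos|force|open'; done
```

```text
position: [0.6086, -0.2949, 0.006]
contact_force: [0.3, -0.5, -0.4]
opening: 0.447
position: [0.6084, -0.2952, 0.0032]
contact_force: [0.0, 0.1, -0.5]
opening: 0.45
position: [0.6088, -0.2955, 0.0014]
contact_force: [-2.8, 2.5, 5.8]
opening: 0.45
```

```bash
python3 -m jog '[0.043,0,0.0003,-0.0005,0, 0.046,0,0.0003,-0.0005,0, 0.050,0,0,-0.0003,0, 0.055,0,0,-0.0003,0]'|egrep 'pos|force|open'; python3 - <<'E'
from st import *
T,_=T_cam("wrist");f=arm.grab_frame('wrist');cv2.imwrite('pics/w25.png',f[:,:,::-1])
E
```

```text
position: [0.6074, -0.2959, 0.0027]
contact_force: [-0.8, -0.1, -0.5]
opening: 0.644
```

View pics/w25.png

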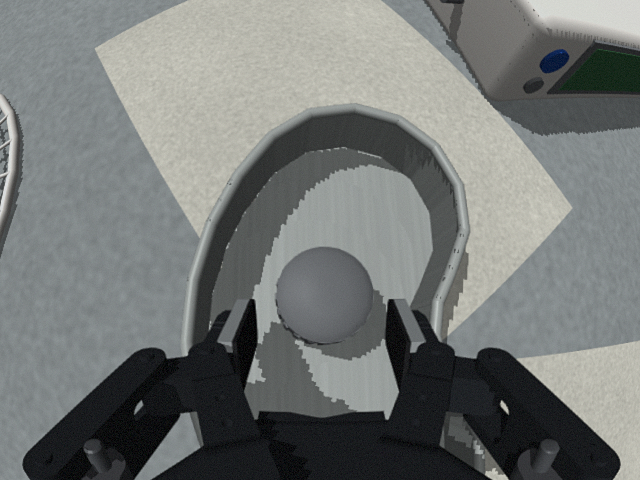

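```bash
python3 -m jog '[0.055,0,0,-0.006,0, 0.055,0,0,-0.010,0, 0.055,0,-0.004,-0.015,0, 0.055,0,-0.005,-0.025,0, 0.055,0,-0.005,-0.030,0, 0.055,0,-0.005,-0.030,0, 0.055,0,0,-0.030,0, 0.055,0,0,-0.030,0, 0.055,0,0,0,0]'|egrep 'pos|force|open'; python3 - <<'E'
from st import *
T,_=T_cam("wrist");f=arm.grab_frame('wrist');cv2.imwrite('pics/w26.png',f[:,:,::-1])
f=arm.grab_frame('top');cv2.imwrite('pics/t26.png',f[:,:,::-1])
m=arm.cut_out("top","dish_floor")
if m:
    print(m[0]["extent"])
c=arm.search_frame("top","cap_center");print([(x["extent"],x["confidence"]) for x in c]); 
for x in c[:1]: print(onz("top",x["extent"][:2],.035))
c=arm.search_frame("top","cover");print([(x["extent"],x["confidence"]) for x in c]);st()
E
```

```text
position: [0.5203, -0.2908, 0.1701]
contact_force: [0.7, -0.1, 1.2]
opening: 0.645
[454.0, 225.4, 61.7, 88.4]
[([447.8, 220.2, 17.1, 19.3], 0.69), ([455.6, 226.9, 63.5, 87.7], 0.23)]
[ 0.59690966 -0.29020373  0.035     ]
[([177.6, 263.3, 22.7, 22.0], 0.66)]
t 31.3 pos [ 0.5201 -0.2885  0.1596] x [ 0.169 -0.981  0.092] y [-0.831 -0.192 -0.522] z [ 0.53   0.012 -0.848] tilt 32.04
q [-0.81  -0.353  1.817  0.419  1.303  0.53 ] F [-0.3  0.5 -1.1] op 0.644
```

View pics/t26.png

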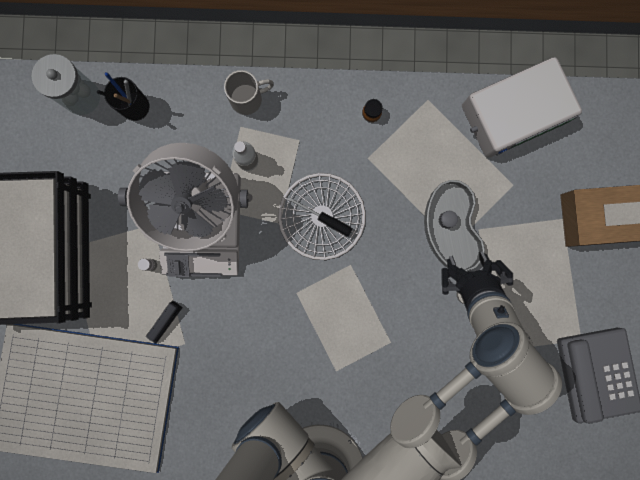

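View pics/w26.png

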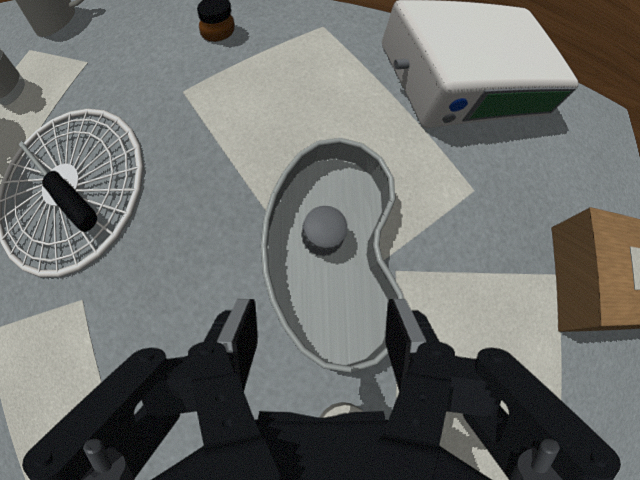

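```bash
python3 - <<'E'
import cv2,numpy as np
a=cv2.imread("pics/top0.png")[245:285,145:245];b=cv2.imread("pics/t26.png")[245:285,145:245]
cv2.imwrite("pics/cmp.png",cv2.resize(np.vstack([a,b]),None,fx=7,fy=7,interpolation=cv2.INTER_CUBIC))
E
```

```text
(no output)
```

View pics/cmp.png

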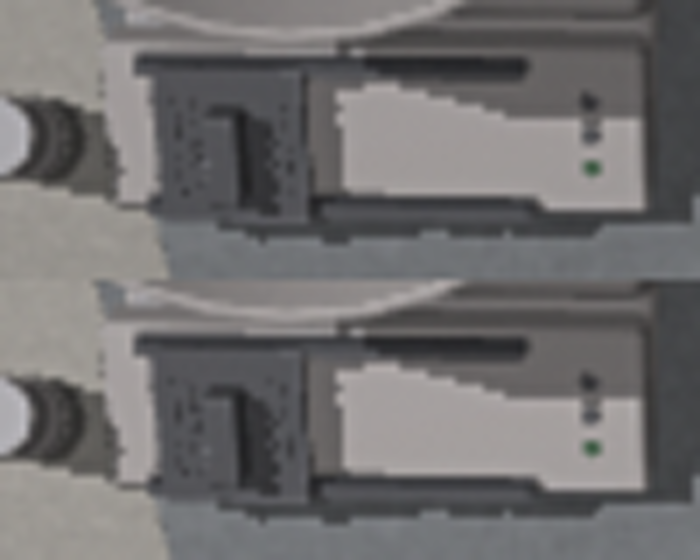

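```bash
python3 -c "
from workcell import arm
print(arm.hand_in())"
```

```text
the job is handed in; nothing more can be done
None
```

The whole job is done and was handed in at about 31 s of the 69 s; no verdict was reported.

**How it went**
- **Tilt:** moves only allow turning about the tool's own z. I tilted the hand forward by driving it against its reach limit, then worked at 30–35°.
- **Fan switched off:** I slid the cover open by about 60 mm and pressed the button twice until it bottomed. The button was out again in the picture, and I pushed the cover back until it stopped hard, at about 20 N.
- **Cap:** I turned it 171° clockwise, and the measured force stayed around 5 N. It drew off along the axis with no noticeable force. I lowered it into the dish until light contact, about 7 N, and let go.

**Last checks**
- **Cap:** it stands upright on the dish floor, near the middle, and the robot is well clear of it.
- **Dish and other things:** the dish shifted by less than 2 pixels (a few mm) in the top picture. The other things look unmoved by eye.
- **Cover:** its picture matches the start to within about 1 mm. It was already shut then, going by how it sat over the button, but I did not measure that directly.

**What disagreed**
- The fingertips were about 19 mm short of the reported TCP. My first grip on the cover tab closed above it, so I found the real tip by touch and used that offset from then on.
- My camera estimates of the fan position differed from one another by about 3–5 mm.
- The hand's tilt drifted by a few degrees during moves, so it was about 2° off the cap's axis. This caused no noticeable force.

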